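# Fit the matching clamp hub on the keyed test shaft and close the keeper

## Task

Three clamp hubs stand on the bench; find the one whose keyway lines up with the key on the test stand's shaft when its clamp ear points straight up. Slide that hub fully home on the shaft, ear up, let go of it, and then swing the stand's keeper bar fully down across the hub's front face. Leave the other two hubs and the mouse, spanner and jar where they are.

Things in the scene. Friction and masses are not known exactly. Their poses are not given: they have to be found in the camera images.
- stand: Fixed test stand with a level shaft along its +x. Base plate 12 mm thick (x -140 to +75, y -70 to +120 mm); white motor housing (x -132 to -8, y -55 to +55 mm, top 122 mm above the bench); keeper post at y = +100 mm. Origin: on the bench, straight below the shoulder that the hub butts against; x along the shaft to its free end, z up.
- shoulder (a point): Centre of the shoulder, a dark disc of 68 mm diameter where the shaft starts, 80 mm above the bench; stand's axes. The steel shaft, which does not turn, is 36 mm in diameter and ends 46 mm in front, its last 5 mm tapered to 28 mm. A hub fully home has its back face against the shoulder: bore centre 25 mm in front of this point; let go, it sags about 2 mm.
- key_mid (a point): Middle of the outer face of the shaft's one key, 19 mm in front of the shoulder and 27 mm from the shaft's axis; stand's axes. The key lies along the shaft on its +y side only (a quarter turn from the top), from the shoulder to 38 mm in front, 12 mm high along z and 9 mm proud of the shaft.
- hub_a: Loose aluminium clamp hub, 0.42 to 0.78 kg: disc 100 mm in diameter, 50 mm wide, axis level (own x), standing on a flat foot, clamp ear upright on top; a dark 40 mm bore runs right through along x with one keyway, cut straight upward, towards the ear. The hubs differ only in this. Origin: centre of the foot's underside, z up through the ear. Starts on the bench, x turned up to about 0.65 rad left of the world's x.
- hub_b: Loose aluminium clamp hub, 0.42 to 0.78 kg: disc 100 mm in diameter, 50 mm wide, axis level (own x), standing on a flat foot, clamp ear upright on top; a dark 40 mm bore runs right through along x with one keyway, cut sideways, towards the hub's own +y. The hubs differ only in this. Origin: centre of the foot's underside, z up through the ear. Starts on the bench, x turned up to about 0.65 rad left of the world's x.
- hub_c: Loose aluminium clamp hub, 0.42 to 0.78 kg: disc 100 mm in diameter, 50 mm wide, axis level (own x), standing on a flat foot, clamp ear upright on top; a dark 40 mm bore runs right through along x with one keyway, cut straight downward, towards the foot. The hubs differ only in this. Origin: centre of the foot's underside, z up through the ear. Starts on the bench, x turned up to about 0.65 rad left of the world's x.
- hub_a_bore (a point): Centre of hub_a's bore, halfway along its width, 42 mm above the foot; axes as the hub's. The keyway is 16.6 mm wide and reaches 29.5 mm from this axis. The ear on top is a block 30 mm along x and 24 mm across y (the faces to grip), rising from the rim, 50 mm above this axis, to 94 mm above it.
- hub_b_bore (a point): Centre of hub_b's bore, halfway along its width, 42 mm above the foot; axes as the hub's. The keyway is 16.6 mm wide and reaches 29.5 mm from this axis. The ear on top is a block 30 mm along x and 24 mm across y (the faces to grip), rising from the rim, 50 mm above this axis, to 94 mm above it.
- hub_c_bore (a point): Centre of hub_c's bore, halfway along its width, 42 mm above the foot; axes as the hub's. The keyway is 16.6 mm wide and reaches 29.5 mm from this axis. The ear on top is a block 30 mm along x and 24 mm across y (the faces to grip), rising from the rim, 50 mm above this axis, to 94 mm above it.
- keeper (a joint): Flat steel bar 18 x 8 mm, 54 to 62 mm in front of the shoulder, on a hinge parallel to the shaft. 0: shut, level across the hub's face (stop); grows as it swings up and out to +y: 1.57 upright, 2.0 stop. Starts at 1.5 to 1.9; light friction (0.08 N m), it stays when near upright and may fall shut from lower. It cannot shut unless the hub is home.
- keeper_hinge (a point): Point on the keeper's hinge axis, 58 mm in front of the shoulder, 95 mm to its +y side and at the shaft's height; fixed, axes as the stand's. At keeper angle q the pin's axis lies 85 mm from the hinge axis, at y -85 cos q and z +85 sin q mm from this point.
- keeper_pin (a point): Middle of the graspable length of the keeper's pin: a black round pin, 14 mm in diameter, parallel to the stand's x, standing from 61 to 123 mm in front of the shoulder near the bar's free end; this point lies 102 mm in front of the shoulder. It turns with the bar.
- mouse: Computer mouse lying on the bench, 105 x 60 x 31 mm, bystander. Origin: centre of the underside.
- spanner: Steel spanner 170 mm long lying on the bench, bystander. Origin near its middle, on the underside.
- jar: Capped amber jar, 64 mm in diameter, 85 mm high, bystander. Origin: centre of the underside.
Things that resemble listed ones, but are neither listed nor needed, are in the scene too. What is shaped like the hub_b but green or red is not meant.

How it is judged:
By the outcome, as a careful person would: the job done as asked, in the order asked, and still so for the second after the job is handed in, with the robot touching nothing.
It also fails if it takes over 48 s, if anything falls off the work surface, if the arm or the gripper's body presses on something with over 40 N, if the wrist force passes 120 N, or if a joint passes its speed limit or range.

## Robot

A 7-joint arm with a two-finger parallel gripper is mounted at the origin on the work surface. World frame = base frame: x ahead of the robot, y to its left, z up, the work surface at z = 0. Lengths are in m, angles in rad, forces in N, time in s.
With the tool pointing down it reaches from about 0.35 to 0.9 m from the base axis. Payload 8.1 kg.
Tool frame: the origin (TCP) lies on the centre line of the jaws, within the pads' length; the fingertips stand 22 mm ahead of it and the grasp point (between the pads) lies 3 mm ahead of it (arm.finger_overhang is the distance from the TCP to the fingertips, in m); z points along the fingers, y is the direction in which the jaws open and shut (so a half turn about z gives the same grasp; the last joint's range is limited). The gripper opens to 92 mm and grips with 3 to 60 N. Pads are 19 mm wide; open, the fingers measure 130 mm over their backs; the gripper's body (75 mm by 190 mm) begins 47 mm behind the grasp point.
Start: joints at [1.066, 0.434, 0.025, 1.573, -0.012, 1.134, -0.075], TCP at [0.244, -0.575, 0.249] pointing down, gripper open.
Joint ranges: [-2.62, 2.62], [-0.44, 2.09], [-1.27, 1.32], [0.08, 2.57], [-1.32, 4.46], [0.12, 2], [-2.74, 2.74]. Speed limits (rad/s): [2.22, 2.22, 3.01, 3.01, 3.14, 3.14, 3.14].

## Interface

Orientations are given as a rotation vector (axis times angle).
In Python, from cell import arm gives the robot as it stands. The module is installed in compiled form; this text tells all that it offers.
- The arm moves only by the tool step_arm, never from a script. Its argument "plan" is a list of rows, each an object of numbers: "wx", "wy", "wz": the turn, a rotation vector about the tool's x, y, z in units of 6 degrees (1.0 is 6 degrees); "tx", "ty", "tz": the shift along the tool's x, y, z in cm; "hand": the opening, from 0 (shut) to 1 (fully open). A call has exactly 10 rows; each row shifts and turns the commanded pose from where the row before left it, along the tool's axes as they then stand; what a row does not reach is not made up. A row lasts 1/12 s, in which the tool goes at most 41.7 mm and 7.16 degrees, less where a joint would pass 70% of its speed; a pose out of reach is approached as far as the arm can. A call is refused whole if a number of a shift passes 4.17 or a number of a turn 1, either way. A call with a gripper value outside its range is refused whole. The fingers move at their own pace and stop on an object; "force" is the grip in N (left out, the last holds). Time passes only in rows, so rows that do not move let the fingers close, or fill a call up. It gives the time, the measured TCP pose, the force and the opening at its end, in the units of the state.
- arm.observe(): the state, without advancing time (a new reading comes with each control period).
- arm.get_image(name): name is "scene" or "top" or "wrist"; returns (picture, depth): 400x640x3 uint8, red, green, blue; 400x640 float32, m along the optical axis (not along the pixel's ray), 0 where there is no reading.
- arm.calibration(name): a dict with "mtx" (3x3 intrinsics, pixels), "R" (3x3) and "t" (3): a world point X has camera coordinates R X + t. Camera axes: x right, y down, z forward; pixel columns grow to the right and rows downward; lengths in m; the calibration is good to about 2 mm. The wrist camera is an equidistant fisheye: a pixel r from the principal point sees the ray r / f radians off the axis. A picture is of the moment at which its call begins: read the wrist's pose just before it. calibration takes no time and is no camera call; for the wrist camera it gives the pose at the moment of the call.
- arm.sign_off(): hands the job in, once; it reports no verdict.
The state is a dict: "clock": time; "joints": joint angles; "dq": joint speeds; "joint_efforts": joint torques, N m; "position": TCP position; "ee_rot": TCP orientation; "force": force on the tool from outside, world axes, zero at the start; "ft_torque": the same for the moment, N m; "width": opening from 0.0 (shut) to 1.0 (fully open).
Only numpy, scipy, OpenCV 4.12 (cv2) and the standard library are available. Lean on these libraries where they do the work, as an engineer would, in place of code of your own. Each camera call takes 0.05 s, during which the arm holds its last target.

## Working session

There is one attempt and no reset: what is moved stays moved. The work goes in short steps, Python scripts to look and compute and a tool call to move; the robot and the scene stay as the last step left them, time stands still between calls to the robot, and variables do not carry over. Pictures are saved under pics/ and viewed, and the job is handed in when it is done.

Besides the shell and the picture viewer there is one more tool, called after "Request:" as a command line: name --argument value ..., lists and objects as JSON in quotes. step_arm: Moves the arm, as the interface text tells. Its arguments: {"type":"object","properties":{"plan":{"type":"array"},"force":{"type":"number"}},"required":["plan"]}

```bash
mkdir -p pics
cat > h.py <<'E'
from cell import arm
import numpy as np, cv2
def snap(n,fn):
    c=arm.calibration(n); p,d=arm.get_image(n)
    cv2.imwrite('pics/%s.png'%fn,p[:,:,::-1]); np.savez('pics/%s.npz'%fn,p=p,d=d,**{k:np.array(c[k]) for k in('mtx','R','t')})
    return p,d,c
def load(fn):
    z=np.load('pics/%s.npz'%fn); return z['p'],z['d'],{k:z[k] for k in('mtx','R','t')}
def cloud(d,c):
    v,u=np.mgrid[:d.shape[0],:d.shape[1]]
    K=np.array(c['mtx']); X=np.stack([(u-K[0,2])/K[0,0]*d,(v-K[1,2])/K[1,1]*d,d],-1)
    return (X-np.array(c['t']))@np.array(c['R'])
E
python3 - <<'E'
from h import *
for n in('scene','top','wrist'):
    p,d,c=snap(n,n+'0'); print(n,c)
print(arm.observe(),arm.finger_overhang)
E
```

```text
scene {'mtx': array([[443.4239141 ,   0.        , 325.66807502],
       [  0.        , 443.4239141 , 201.78121517],
       [  0.        ,   0.        ,   1.        ]]), 'R': array([[ 2.25943825e-01,  9.74140263e-01, -3.68164475e-04],
       [ 8.22898363e-01, -1.91066744e-01, -5.35099788e-01],
       [-5.21332592e-01,  1.20599531e-01, -8.44788779e-01]]), 't': array([-0.02086941, -0.44305082,  1.7135188 ])}
top {'mtx': array([[440.53138147,   0.        , 322.33142473],
       [  0.        , 440.53138147, 200.15593024],
       [  0.        ,   0.        ,   1.        ]]), 'R': array([[ 0.02628196, -0.99964394,  0.00460941],
       [-0.99512008, -0.02660115, -0.09501792],
       [ 0.0951067 , -0.00208966, -0.99546489]]), 't': array([-0.09854757,  0.5811782 ,  1.35490514])}
wrist {'mtx': array([[309.70691629,   0.        , 320.0047875 ],
       [  0.        , 309.70691629, 199.39031893],
       [  0.        ,   0.        ,   1.        ]]), 'R': array([[ 3.92713910e-01, -9.19660510e-01, -5.75219613e-04],
       [-8.82426403e-01, -3.76990207e-01,  2.81428547e-01],
       [-2.59035573e-01, -1.10013316e-01, -9.59582014e-01]]), 't': array([-0.62504966, -0.03615248,  0.39023949])}
{'clock': 0.15, 'joints': array([ 1.06635201,  0.43504961,  0.02499694,  1.57387451, -0.01157603,
        1.13396694, -0.07508225]), 'dq': array([-0.00085583, -0.0017229 ,  0.00239298, -0.00205792, -0.00075068,
       -0.00101967, -0.00171793]), 'joint_efforts': array([ 1.34886890e-03, -6.68248773e+01,  9.85437222e-01, -3.14687562e+01,
       -6.05972414e-02,  3.94793716e-02,  1.70411267e-04]), 'position': array([ 0.24425407, -0.57492134,  0.24813903]), 'ee_rot': array([-3.07733877e+00, -6.26664181e-01,  5.70205539e-04]), 'force': array([-0.04199086, -0.37723027,  0.28433184]), 'ft_torque': array([-0.03185305,  0.04410895,  0.01515084]), 'width': 0.9990628717456492} 0.022
```

View pics/scene0.png

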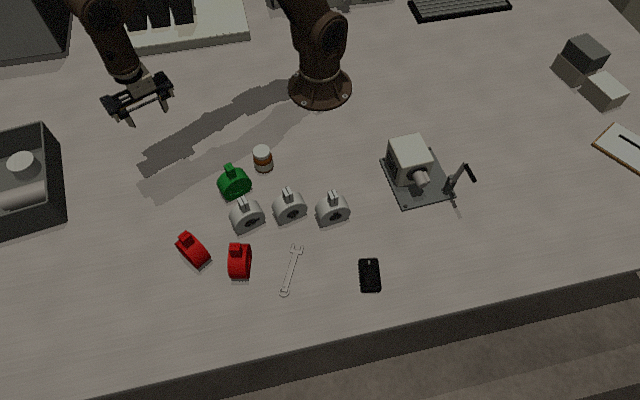

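View pics/top0.png

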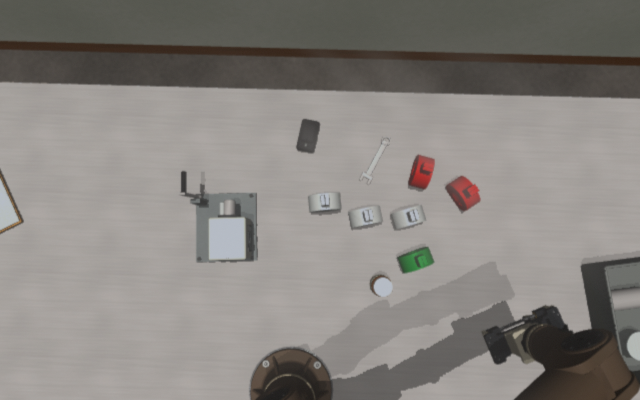

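View pics/wrist0.png

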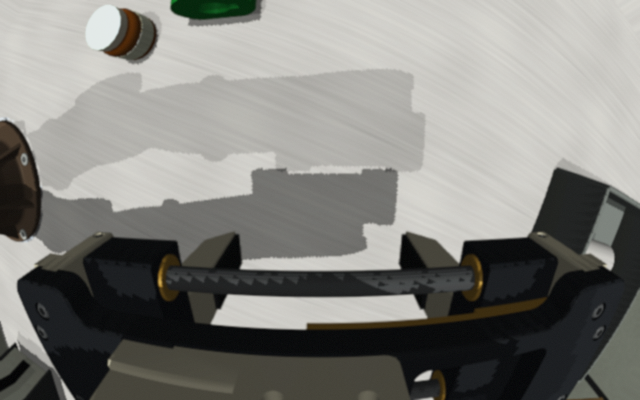

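Run:
```python
from h import *
p,d,c=load('scene0')
a=cv2.resize(p[175:245,220:360],None,fx=5.5,fy=5.5,interpolation=cv2.INTER_CUBIC)
cv2.imwrite('pics/z1.png',a[:,:,::-1])
a=cv2.resize(p[125:215,370:490],None,fx=6,fy=6,interpolation=cv2.INTER_CUBIC)
cv2.imwrite('pics/z2.png',a[:,:,::-1])
p,d,c=load('top0')
a=cv2.resize(p[160:280,170:430],None,fx=3,fy=3,interpolation=cv2.INTER_CUBIC)
cv2.imwrite('pics/z3.png',a[:,:,::-1])
W=cloud(d,c)
for u,v in[(326,202),(367,215),(409,216),(226,240),(230,208),(184,183),(382,287)]: print(u,v,W[v,u].round(3))
```

```text
326 202 [ 0.568 -0.094  0.138]
367 215 [ 0.534 -0.213  0.138]
409 216 [ 0.534 -0.335  0.129]
226 240 [0.451 0.192 0.127]
230 208 [0.546 0.191 0.098]
184 183 [0.608 0.308 0.171]
382 287 [ 0.325 -0.266  0.083]
```

View pics/z1.png

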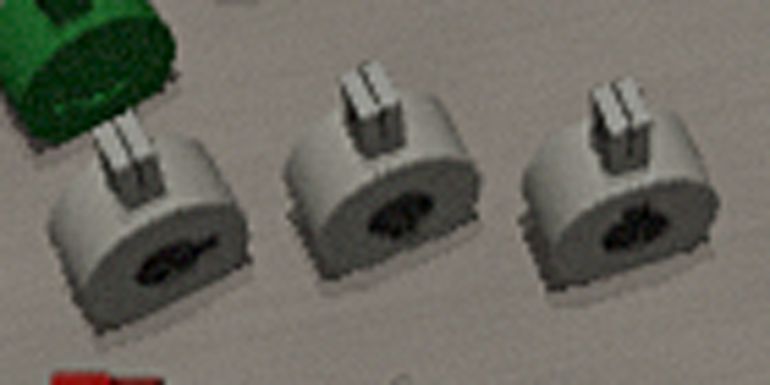

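View pics/z2.png

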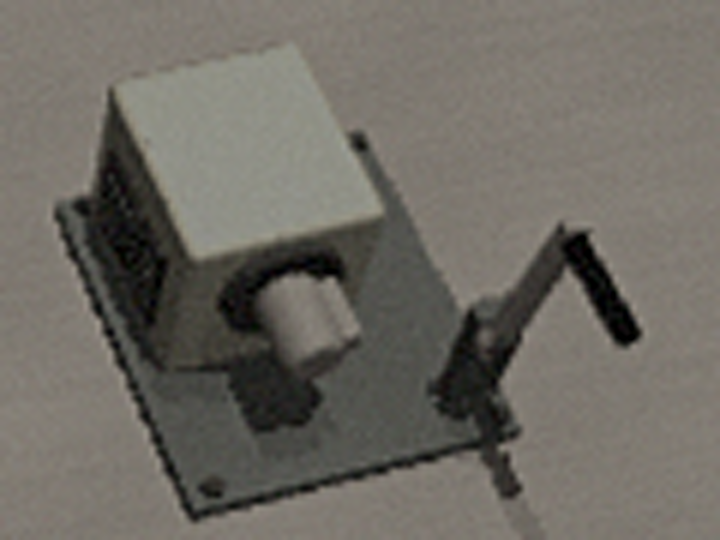

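View pics/z3.png

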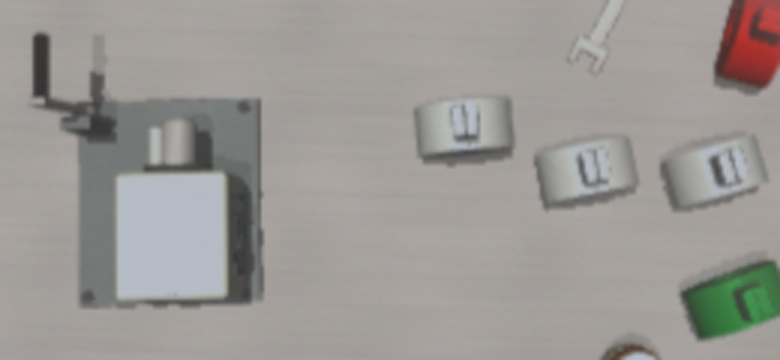

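Run:
```python
from h import *
W={}
for n in('scene0','top0'):
    p,d,c=load(n); W=cloud(d,c)
    ok=d>0
    def rect(name,ctr,r,z0,z1):
        m=ok&(np.hypot(W[...,0]-ctr[0],W[...,1]-ctr[1])<r)&(W[...,2]>z0)&(W[...,2]<z1)
        q=W[m]; R=cv2.minAreaRect((q[:,:2]*1000).astype(np.float32))
        print(n,name,m.sum(),'mean',q.mean(0).round(4),'med z',np.median(q[:,2]).round(4),'rect',np.round(R[0],1),np.round(R[1],1),round(R[2],1))
    rect('earB',(0.53,-0.335),.05,.122,.15)
    rect('earM',(0.53,-0.213),.05,.122,.15)
    rect('bodyB',(0.52,-0.335),.056,.05,.1)
    rect('bodyBtop',(0.52,-0.335),.056,.075,.1)
    rect('housing',(0.455,0.19),.12,.112,.135)
    rect('shaft',(0.546,0.19),.04,.085,.11)
    rect('key',(0.546,0.22),.03,.07,.09)
    rect('shaftpin',(0.608,0.308),.06,.12,.2)
```

```text
scene0 earB 97 mean [ 0.5416 -0.351   0.1336] med z 0.1348 rect [ 539.  -351.2] [32.9 24.6] 15.6
scene0 earM 92 mean [ 0.5387 -0.2196  0.1339] med z 0.1349 rect [ 536.3 -219.1] [33.7 24.7] 11.6
scene0 bodyB 396 mean [ 0.5445 -0.3419  0.0798] med z 0.0826 rect [ 537.3 -344.4] [53.6 82.7] 16.7
scene0 bodyBtop 285 mean [ 0.5437 -0.3485  0.0856] med z 0.0862 rect [ 538.6 -348.9] [52.3 73.7] 15.2
scene0 housing 1123 mean [0.4636 0.1868 0.1211] med z 0.1214 rect [461.7 188.8] [134.2 109.4] 3.5
scene0 shaft 259 mean [0.5416 0.1916 0.0957] med z 0.0955 rect [545.6 193.6] [59.9 63.3] 10.3
scene0 key 50 mean [0.5476 0.216  0.0846] med z 0.0856 rect [545.3 216.4] [18.7 57.7] 76.8
scene0 shaftpin 172 mean [0.6014 0.3053 0.1597] med z 0.166 rect [610.6 304.1] [27.2 73.6] 88.2
top0 earB 97 mean [ 0.5365 -0.3475  0.1349] med z 0.1353 rect [ 536.6 -348.6] [29.3 26.6] 15.6
top0 earM 93 mean [ 0.5336 -0.2162  0.1355] med z 0.1358 rect [ 533.9 -216.7] [30.1 24.2] 13.8
top0 bodyB 361 mean [ 0.5318 -0.3344  0.0819] med z 0.0843 rect [ 534.9 -343.1] [49.8 85.3] 17.3
top0 bodyBtop 287 mean [ 0.5339 -0.3412  0.0861] med z 0.0865 rect [ 536.1 -347. ] [49.8 77. ] 17.3
top0 housing 1645 mean [0.4562 0.1909 0.1218] med z 0.1219 rect [459.2 191.9] [130.8 111.6] 2.9
top0 shaft 217 mean [0.5453 0.1969 0.0949] med z 0.0949 rect [545.3 194.4] [53.1 59.5] 9.0
top0 key 54 mean [0.5457 0.2175 0.0859] med z 0.0861 rect [547.6 217.3] [38.7 13.8] 2.5
top0 shaftpin 178 mean [0.602  0.3088 0.1645] med z 0.1684 rect [606.6 313.1] [69.7 26.7] 13.8
```

```bash
cat >> h.py <<'E'
from scipy.spatial.transform import Rotation as Rn
def st(v=True):
    o=arm.observe(); R=Rn.from_rotvec(o['ee_rot']).as_matrix(); yaw=np.degrees(np.arctan2(R[1,0],R[0,0]))
    tilt=np.degrees(np.arccos(np.clip(-R[2,2],-1,1)))
    if v: print('clk',round(o['clock'],2),'pos',o['position'].round(4),'yaw',yaw.round(2),'tilt',tilt.round(2),'F',o['force'].round(1),'M',o['ft_torque'].round(2),'w',round(o['width'],3))
    return o,R,yaw
def go(pos,yawdeg):
    o,R,yaw=st(); 
    T=np.array([[np.cos(np.radians(yawdeg)),np.sin(np.radians(yawdeg)),0],[np.sin(np.radians(yawdeg)),-np.cos(np.radians(yawdeg)),0],[0,0,-1.]])
    dR=Rn.from_matrix(R.T@T).as_rotvec()
    print('turn units',(np.degrees(dR)/6).round(2),'shift cm in final axes',(100*T.T@(np.array(pos)-o['position'])).round(2))
E
python3 - <<'E'
from h import *
go((.537,-.349,.20),16)
c=arm.calibration('wrist'); print(-np.array(c['R']).T@np.array(c['t']))
E
```

```text
clk 0.15 pos [ 0.2443 -0.5749  0.2481] yaw 23.02 tilt 0.07 F [-0.  -0.4  0.3] M [-0.03  0.04  0.02] w 0.999
turn units [-0.01  0.    1.17] shift cm in final axes [ 34.37 -13.65   4.81]
[ 0.31466744 -0.54556829  0.38438768]
```

Request:
step_arm --plan '[{"wz": 0.6},{"wz": 0.57,"tx": 2.0,"ty": -0.9,"tz": 0.4},{"tx": 3.8,"ty": -1.5,"tz": 0.5},{"tx": 3.8,"ty": -1.5,"tz": 0.5},{"tx": 3.8,"ty": -1.5,"tz": 0.5},{"tx": 3.8,"ty": -1.5,"tz": 0.5},{"tx": 3.8,"ty": -1.5,"tz": 0.5},{"tx": 3.8,"ty": -1.5,"tz": 0.5},{"tx": 3.8,"ty": -1.5,"tz": 0.5},{"tx": 3.8,"ty": -1.5,"tz": 0.5,"hand": 0.7}]' --force 30

```text
invalid input at $.plan[0]: expected keys wx, wy, wz, tx, ty, tz, hand
```

Run:
```python
from h import *
go((.537,-.349,.20),16)
```

```text
clk 0.15 pos [ 0.2443 -0.5749  0.2481] yaw 23.02 tilt 0.07 F [-0.  -0.4  0.3] M [-0.03  0.04  0.02] w 0.999
turn units [-0.01  0.    1.17] shift cm in final axes [ 34.37 -13.65   4.81]
```

All keys are needed in each row.

Request:
step_arm --plan '[{"wx": 0,"wy": 0,"wz": 0.6,"tx": 0,"ty": 0,"tz": 0,"hand": 0.7},{"wx": 0,"wy": 0,"wz": 0.57,"tx": 2.0,"ty": -0.9,"tz": 0.4,"hand": 0.7},{"wx": 0,"wy": 0,"wz": 0,"tx": 3.8,"ty": -1.5,"tz": 0.5,"hand": 0.7},{"wx": 0,"wy": 0,"wz": 0,"tx": 3.8,"ty": -1.5,"tz": 0.5,"hand": 0.7},{"wx": 0,"wy": 0,"wz": 0,"tx": 3.8,"ty": -1.5,"tz": 0.5,"hand": 0.7},{"wx": 0,"wy": 0,"wz": 0,"tx": 3.8,"ty": -1.5,"tz": 0.5,"hand": 0.7},{"wx": 0,"wy": 0,"wz": 0,"tx": 3.8,"ty": -1.5,"tz": 0.5,"hand": 0.7},{"wx": 0,"wy": 0,"wz": 0,"tx": 3.8,"ty": -1.5,"tz": 0.5,"hand": 0.7},{"wx": 0,"wy": 0,"wz": 0,"tx": 3.8,"ty": -1.5,"tz": 0.5,"hand": 0.7},{"wx": 0,"wy": 0,"wz": 0,"tx": 3.8,"ty": -1.5,"tz": 0.5,"hand": 0.7}]' --force 30

```text
clock: 0.98
position: [0.5206, -0.3595, 0.2044]
ee_rot: [-3.111, -0.437, 0.0]
force: [0.5, -0.2, -0.3]
width: 0.698
```

Run:
```python
from h import *
go((.537,-.349,.20),16)
snap('wrist','wrist1')
go((.537,-.349,.20),16)
```

```text
clk 0.98 pos [ 0.5206 -0.3595  0.2044] yaw 15.99 tilt 0.02 F [ 0.5 -0.2 -0.3] M [-0.14 -0.1   0.  ] w 0.698
turn units [-0.  0. -0.] shift cm in final axes [ 1.86 -0.55  0.44]
clk 1.03 pos [ 0.5284 -0.3507  0.2031] yaw 16.58 tilt 0.38 F [ 6.6  6.3 -0.7] M [ 0.47 -0.45  0.03] w 0.7
turn units [-0.04 -0.05  0.1 ] shift cm in final axes [0.88 0.08 0.31]
```

View pics/wrist1.png

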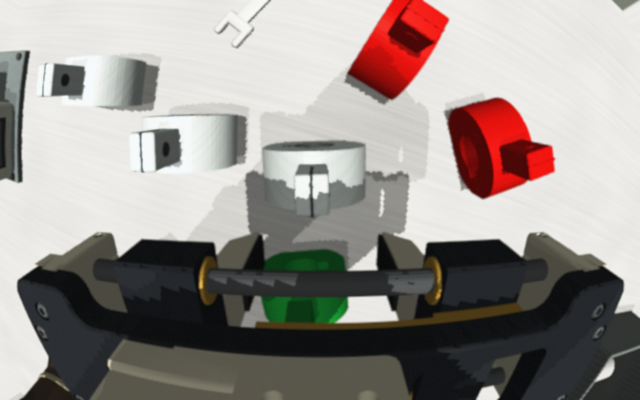

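Request:
step_arm --plan '[{"wx": 0,"wy": 0,"wz": 0,"tx": 1.0,"ty": -0.4,"tz": 0.2,"hand": 0.7},{"wx": 0,"wy": 0,"wz": 0,"tx": 1.0,"ty": -0.4,"tz": 0.2,"hand": 0.7},{"wx": 0,"wy": 0,"wz": 0,"tx": 0,"ty": 0,"tz": 0,"hand": 0.7},{"wx": 0,"wy": 0,"wz": 0,"tx": 0,"ty": 0,"tz": 0,"hand": 0.7},{"wx": 0,"wy": 0,"wz": 0,"tx": 0,"ty": 0,"tz": 0,"hand": 0.7},{"wx": 0,"wy": 0,"wz": 0,"tx": 0,"ty": 0,"tz": 0,"hand": 0.7},{"wx": 0,"wy": 0,"wz": 0,"tx": 0,"ty": 0,"tz": 0,"hand": 0.7},{"wx": 0,"wy": 0,"wz": 0,"tx": 0,"ty": 0,"tz": 0,"hand": 0.7},{"wx": 0,"wy": 0,"wz": 0,"tx": 0,"ty": 0,"tz": 0,"hand": 0.7},{"wx": 0,"wy": 0,"wz": 0,"tx": 0,"ty": 0,"tz": 0,"hand": 0.7}]'

```text
clock: 1.87
position: [0.5363, -0.348, 0.2008]
ee_rot: [3.111, 0.437, 0.0]
force: [0.6, -1.1, 0.7]
width: 0.702
```

```bash
cat >> h.py <<'E'
def fcloud(d,c):
    K=np.array(c['mtx']); v,u=np.mgrid[:d.shape[0],:d.shape[1]]
    x=(u-K[0,2])/K[0,0]; y=(v-K[1,2])/K[1,1]; r=np.hypot(x,y)+1e-9
    X=np.stack([np.tan(r)*x/r*d,np.tan(r)*y/r*d,d],-1)
    return (X-np.array(c['t']))@np.array(c['R'])
def rect(W,m0,name,ctr,r,z0,z1):
    m=m0&(np.hypot(W[...,0]-ctr[0],W[...,1]-ctr[1])<r)&(W[...,2]>z0)&(W[...,2]<z1)
    q=W[m]; R=cv2.minAreaRect((q[:,:2]*1000).astype(np.float32))
    print(name,m.sum(),'mean',q.mean(0).round(4),'med z',np.median(q[:,2]).round(4),'rect',np.round(R[0],1),np.round(R[1],1),round(R[2],1))
    return q
E
python3 - <<'E'
from h import *
go((.537,-.349,.20),16)
p,d,c=snap('wrist','wrist2')
W=fcloud(d,c); g=(d>0)
rect(W,g,'ear',(.537,-.349),.03,.128,.15)
rect(W,g,'body',(.537,-.345),.062,.07,.1)
m=np.median(W[260:300,100:200].reshape(-1,3),0); print(m)
# key faces of ear: outline of z>0.10 
rect(W,g,'ear2',(.537,-.349),.026,.1,.15)
E
```

```text
clk 1.87 pos [ 0.5363 -0.348   0.2008] yaw 15.97 tilt 0.01 F [ 0.6 -1.1  0.7] M [-0.01  0.02 -0.01] w 0.702
turn units [ 0. -0. -0.] shift cm in final axes [0.04 0.11 0.08]
ear 1464 mean [ 0.5393 -0.3485  0.1359] med z 0.1362 rect [ 538.  -348.5] [30.3 24.4] 17.1
body 4007 mean [ 0.5426 -0.3479  0.084 ] med z 0.0854 rect [ 537.9 -349.2] [50.8 84.8] 17.5
[ 0.55330371 -0.29206054  0.26810727]
ear2 1778 mean [ 0.5415 -0.3478  0.1323] med z 0.136 rect [ 538.  -348.3] [30.5 25.2] 16.4
```

View pics/wrist2.png

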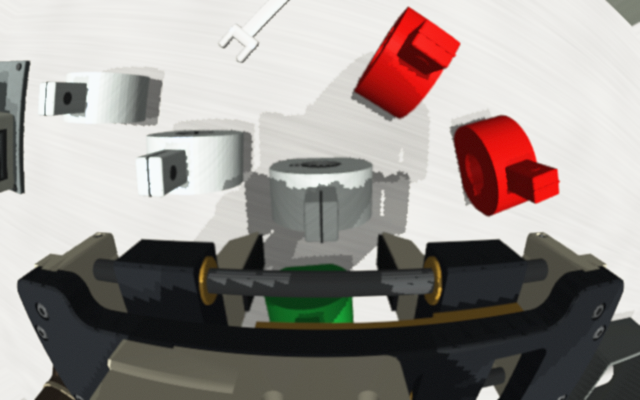

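Run:
```python
from h import *
p,d,c=load('wrist2')
a=cv2.resize(p[100:200,130:400],None,fx=2.9,fy=5,interpolation=cv2.INTER_CUBIC)
a=cv2.convertScaleAbs(a,alpha=1.6,beta=0)
cv2.imwrite('pics/z4.png',a[:,:,::-1])
```

```text
(no output)
```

View pics/z4.png

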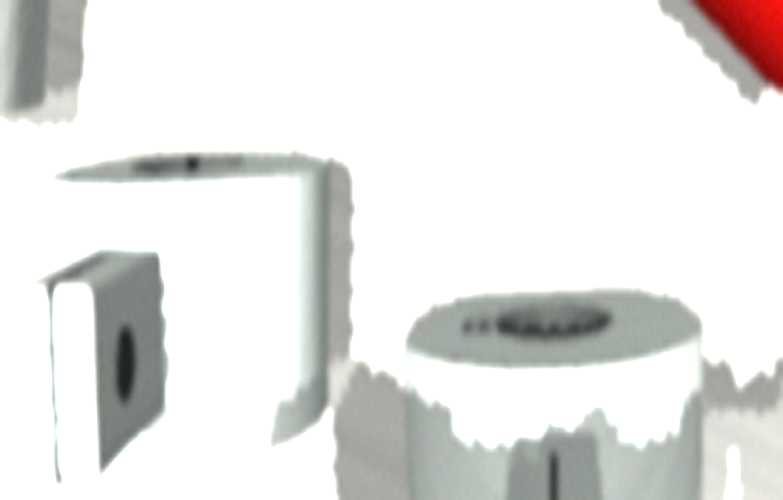

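Request:
step_arm --plan '[{"wx": 0,"wy": 0,"wz": -0.17,"tx": 0.1,"ty": 0,"tz": 0.5,"hand": 0.7},{"wx": 0,"wy": 0,"wz": 0,"tx": 0,"ty": 0,"tz": 1.5,"hand": 0.7},{"wx": 0,"wy": 0,"wz": 0,"tx": 0,"ty": 0,"tz": 2,"hand": 0.7},{"wx": 0,"wy": 0,"wz": 0,"tx": 0,"ty": 0,"tz": 2,"hand": 0.7},{"wx": 0,"wy": 0,"wz": 0,"tx": 0,"ty": 0,"tz": 1.2,"hand": 0.7},{"wx": 0,"wy": 0,"wz": 0,"tx": 0,"ty": 0,"tz": 0.4,"hand": 0.7},{"wx": 0,"wy": 0,"wz": 0,"tx": 0,"ty": 0,"tz": 0,"hand": 0.7},{"wx": 0,"wy": 0,"wz": 0,"tx": 0,"ty": 0,"tz": 0,"hand": 0.7},{"wx": 0,"wy": 0,"wz": 0,"tx": 0,"ty": 0,"tz": 0,"hand": 0.7},{"wx": 0,"wy": 0,"wz": 0,"tx": 0,"ty": 0,"tz": 0,"hand": 0.7}]'

```text
clock: 2.75
position: [0.538, -0.3479, 0.1259]
ee_rot: [3.106, 0.465, 0.002]
force: [-0.5, -0.7, -0.4]
width: 0.702
```

Run:
```python
from h import *
go((.538,-.3485,.124),17)
```

```text
clk 2.75 pos [ 0.538  -0.3479  0.1259] yaw 17.02 tilt 0.11 F [-0.5 -0.7 -0.4] M [-0.02 -0.    0.03] w 0.702
turn units [ 0.01 -0.01  0.  ] shift cm in final axes [-0.02  0.06  0.19]
```

Request:
step_arm --plan '[{"wx": 0,"wy": 0,"wz": 0,"tx": 0,"ty": 0,"tz": 0.1,"hand": 0},{"wx": 0,"wy": 0,"wz": 0,"tx": 0,"ty": 0,"tz": 0,"hand": 0},{"wx": 0,"wy": 0,"wz": 0,"tx": 0,"ty": 0,"tz": 0,"hand": 0},{"wx": 0,"wy": 0,"wz": 0,"tx": 0,"ty": 0,"tz": 0,"hand": 0},{"wx": 0,"wy": 0,"wz": 0,"tx": 0,"ty": 0,"tz": 0,"hand": 0},{"wx": 0,"wy": 0,"wz": 0,"tx": 0,"ty": 0,"tz": 0,"hand": 0},{"wx": 0,"wy": 0,"wz": 0,"tx": 0,"ty": 0,"tz": 0,"hand": 0},{"wx": 0,"wy": 0,"wz": 0,"tx": 0,"ty": 0,"tz": 0,"hand": 0},{"wx": 0,"wy": 0,"wz": 0,"tx": 0,"ty": 0,"tz": 0,"hand": 0},{"wx": 0,"wy": 0,"wz": 0,"tx": 0,"ty": 0,"tz": 0,"hand": 0}]' --force 55

```text
clock: 3.58
position: [0.5374, -0.3477, 0.1237]
ee_rot: [3.107, 0.465, 0.0]
force: [-0.6, -0.5, -2.0]
width: 0.262
```

Run:
```python
from h import *
go((.538,-.3485,.124),17)
```

```text
clk 3.58 pos [ 0.5374 -0.3477  0.1237] yaw 17.01 tilt 0.01 F [-0.6 -0.5 -2. ] M [-0.2  -0.16  0.02] w 0.262
turn units [ 0. -0.  0.] shift cm in final axes [ 0.03  0.1  -0.03]
```

Run:
```python
from h import *
go((.60,.05,.28),3)
```

```text
clk 3.58 pos [ 0.5374 -0.3477  0.1237] yaw 17.01 tilt 0.01 F [-0.6 -0.5 -2. ] M [-0.2  -0.16  0.02] w 0.262
turn units [ 0.   -0.    2.33] shift cm in final axes [  8.33 -39.38 -15.63]
```

Request:
step_arm --plan '[{"wx": 0,"wy": 0,"wz": 0,"tx": 0,"ty": 0,"tz": -0.5,"hand": 0},{"wx": 0,"wy": 0,"wz": 0,"tx": 0,"ty": 0,"tz": -1.5,"hand": 0},{"wx": 0,"wy": 0,"wz": 0,"tx": 0,"ty": 0,"tz": -2.5,"hand": 0},{"wx": 0,"wy": 0,"wz": 0,"tx": 0,"ty": 0,"tz": -2.5,"hand": 0},{"wx": 0,"wy": 0,"wz": 0,"tx": 0,"ty": 0,"tz": -2.5,"hand": 0},{"wx": 0,"wy": 0,"wz": 0,"tx": 0,"ty": 0,"tz": -2.5,"hand": 0},{"wx": 0,"wy": 0,"wz": 0,"tx": 0,"ty": 0,"tz": -2,"hand": 0},{"wx": 0,"wy": 0,"wz": 0.33,"tx": 0,"ty": 0,"tz": -1.2,"hand": 0},{"wx": 0,"wy": 0,"wz": 0.5,"tx": 0,"ty": 0,"tz": -0.4,"hand": 0},{"wx": 0,"wy": 0,"wz": 0.5,"tx": 0,"ty": 0,"tz": 0,"hand": 0}]'

```text
clock: 4.42
position: [0.5375, -0.3474, 0.2811]
ee_rot: [3.132, 0.244, 0.002]
force: [-0.5, 0.2, -5.2]
width: 0.26
```

Run:
```python
from h import *
go((.60,.05,.28),3)
```

```text
clk 4.42 pos [ 0.5375 -0.3474  0.2811] yaw 8.9 tilt 0.06 F [-0.5  0.2 -5.2] M [-0.02  0.01  0.01] w 0.26
turn units [ 0.   -0.01  0.98] shift cm in final axes [  8.33 -39.36   0.11]
```

Request:
step_arm --plan '[{"wx": 0,"wy": 0,"wz": 0.5,"tx": 0.2,"ty": -1,"tz": 0,"hand": 0},{"wx": 0,"wy": 0,"wz": 0.5,"tx": 0.5,"ty": -2.4,"tz": 0,"hand": 0},{"wx": 0,"wy": 0,"wz": 0,"tx": 0.8,"ty": -3.6,"tz": 0,"hand": 0},{"wx": 0,"wy": 0,"wz": 0,"tx": 0.8,"ty": -3.6,"tz": 0,"hand": 0},{"wx": 0,"wy": 0,"wz": 0,"tx": 0.8,"ty": -3.6,"tz": 0,"hand": 0},{"wx": 0,"wy": 0,"wz": 0,"tx": 0.8,"ty": -3.6,"tz": 0,"hand": 0},{"wx": 0,"wy": 0,"wz": 0,"tx": 0.8,"ty": -3.6,"tz": 0,"hand": 0},{"wx": 0,"wy": 0,"wz": 0,"tx": 0.8,"ty": -3.6,"tz": 0,"hand": 0},{"wx": 0,"wy": 0,"wz": 0,"tx": 0.8,"ty": -3.6,"tz": 0,"hand": 0},{"wx": 0,"wy": 0,"wz": 0,"tx": 0.8,"ty": -3.6,"tz": 0,"hand": 0}]'

```text
clock: 5.25
position: [0.5881, -0.0201, 0.2794]
ee_rot: [3.14, 0.083, -0.003]
force: [0.3, -0.0, -5.1]
width: 0.258
```

Request:
step_arm --plan '[{"wx": 0,"wy": 0,"wz": 0,"tx": 0.6,"ty": -3.2,"tz": 0,"hand": 0},{"wx": 0,"wy": 0,"wz": 0,"tx": 0.5,"ty": -2.4,"tz": 0,"hand": 0},{"wx": 0,"wy": 0,"wz": 0,"tx": 0.1,"ty": -1.4,"tz": 0,"hand": 0},{"wx": 0,"wy": 0,"wz": 0,"tx": 0,"ty": -0.5,"tz": 0,"hand": 0},{"wx": 0,"wy": 0,"wz": 0,"tx": 0,"ty": 0,"tz": 0,"hand": 0},{"wx": 0,"wy": 0,"wz": 0,"tx": 0,"ty": 0,"tz": 0,"hand": 0},{"wx": 0,"wy": 0,"wz": 0,"tx": 0,"ty": 0,"tz": 0,"hand": 0},{"wx": 0,"wy": 0,"wz": 0,"tx": 0,"ty": 0,"tz": 0,"hand": 0},{"wx": 0,"wy": 0,"wz": 0,"tx": 0,"ty": 0,"tz": 0,"hand": 0},{"wx": 0,"wy": 0,"wz": 0,"tx": 0,"ty": 0,"tz": 0,"hand": 0}]'

```text
clock: 6.08
position: [0.5969, 0.0526, 0.2798]
ee_rot: [3.14, 0.081, 0.0]
force: [0.0, -0.5, -4.7]
width: 0.259
```

Run:
```python
from h import *
st()
snap('wrist','wrist3'); snap('scene','scene3')
st()
```

```text
clk 6.08 pos [0.5969 0.0526 0.2798] yaw 2.96 tilt 0.02 F [ 0.  -0.5 -4.7] M [ 0.05 -0.02  0.02] w 0.259
clk 6.18 pos [0.5969 0.0531 0.2798] yaw 3.0 tilt 0.0 F [-0.5  0.1 -5.1] M [0.03 0.04 0.01] w 0.257
```

View pics/wrist3.png

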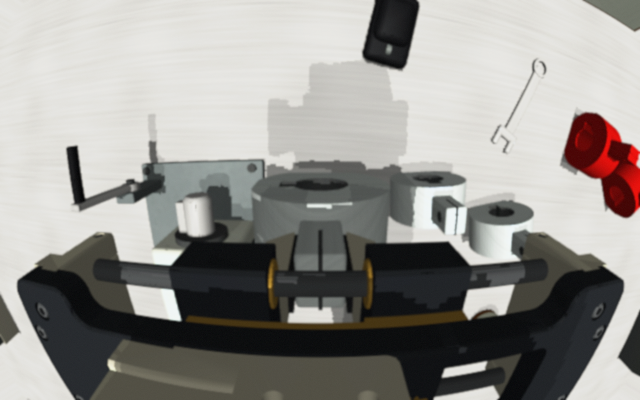

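View pics/scene3.png

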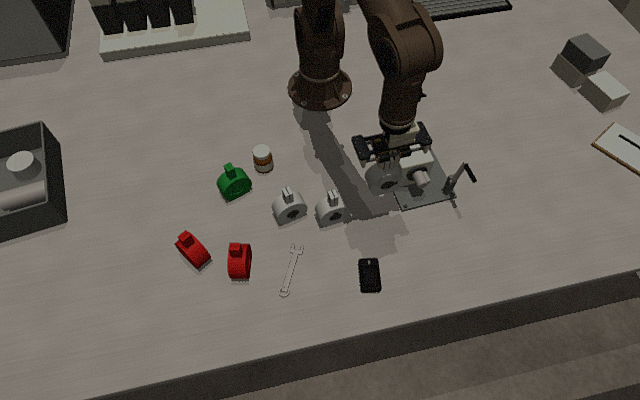

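```bash
cat > fit.py <<'E'
from h import *
from scipy.optimize import least_squares
p,d,c=load('wrist3'); W=fcloud(d,c); g=d>0
g&=cv2.erode(g.astype(np.uint8),np.ones((3,3)))>0
def show(u,v): print((u,v),W[v,u].round(4))
for u,v in [(200,200),(200,215),(200,228),(181,215),(165,165),(262,163),(252,167),(74,170),(74,190),(200,237),(330,240)]: show(u,v)
# plate front edge
q=rect(W,g,'plate',(.53,.2),.2,.008,.017)
yaw0=np.radians(3)
ex=np.array([np.cos(yaw0),np.sin(yaw0)]);ey=np.array([-ex[1],ex[0]])
a=q[:,:2]@ex;b=q[:,:2]@ey
bins=np.arange(b.min(),b.max(),.006); pts=[]
for i in bins:
    m=(b>=i)&(b<i+.006)
    if m.sum()>5: j=np.argmax(a[m]); pts.append((b[m][j],a[m][j]))
pts=np.array(pts); pts=pts[np.abs(pts[:,1]-np.median(pts[:,1]))<.004]
f=np.polyfit(pts[:,0],pts[:,1],1); r=np.polyval(f,pts[:,0])-pts[:,1]
print('plate edge: slope deg',np.degrees(f[0]).round(2),'a range',pts[:,1].min(),pts[:,1].max(),'yaw',3-np.degrees(f[0]),'rms',r.std(),'b range',b.min(),b.max(), len(pts))
# cylinder fit on shaft
m=g&(W[...,2]>.083)&(W[...,2]<.11)&(np.abs(W[...,0]-.555)<.025)&(np.abs(W[...,1]-.196)<.025)
q=W[m]; 
def F(x): # y0 at x=.55, slope, z0, tilt
    Y=x[0]+x[1]*(q[:,0]-.55); Z=x[2]+x[3]*(q[:,0]-.55)
    return np.hypot(q[:,1]-Y,q[:,2]-Z)-.018
s=least_squares(F,[.194,.05,.08,0],loss='soft_l1',f_scale=.001)
print('cyl',m.sum(),s.x.round(4),'yaw',np.degrees(s.x[1]),'rms',np.sqrt(np.mean(s.fun**2)), 'x range',q[:,0].min(),q[:,0].max())
E
python3 fit.py
```

```text
(200, 200) [0.5711 0.1877 0.094 ]
(200, 215) [0.5533 0.1884 0.0953]
(200, 228) [0.5373 0.1895 0.0957]
(181, 215) [0.5479 0.2183 0.0853]
(165, 165) [0.5944 0.2765 0.0098]
(262, 163) [0.6016 0.1296 0.0123]
(252, 167) [0.5965 0.1423 0.0167]
(74, 170) [0.6191 0.3072 0.1691]
(74, 190) [0.5978 0.3106 0.1697]
(200, 237) [0.5272 0.1891 0.0991]
(330, 240) [0.6119 0.048  0.2765]
plate 5508 mean [0.5586 0.2233 0.0122] med z 0.0121 rect [535.5 220.2] [131.7 189.8] 3.5
plate edge: slope deg -0.23 a range 0.6103786003658463 0.6127359389156581 yaw 3.230137494433547 rms 0.00045182105063313824 b range 0.09740894370661382 0.2872723298886463 32
cyl 1115 [ 0.1974  0.0304  0.0799 -0.0514] yaw 1.7425829794378684 rms 0.0021426132460212926 x range 0.5300382842692227 0.5745638416910048
```

```bash
cat > fit2.py <<'E'
from fit import *
print('----')
m=g&(W[...,2]>.083)&(W[...,2]<.105)&(W[...,0]>.535)&(W[...,0]<.566)&(W[...,1]>.17)&(W[...,1]<.203)
q=W[m]; k=np.tan(np.radians(3.25))
def F(x):
    Y=x[0]+k*(q[:,0]-.527); return np.hypot(q[:,1]-Y,q[:,2]-x[1])-.018
s=least_squares(F,[.195,.08],loss='soft_l1',f_scale=.0005)
print('shaft axis y at x=.527, z',s.x.round(4),'rms',np.sqrt(np.mean(s.fun**2)),m.sum())
# shaft crest: points with max z per x
for x0 in np.arange(.535,.575,.005):
    mm=m&(np.abs(W[...,0]-x0)<.0025)
    if mm.sum()>5: qq=W[mm]; print(x0.round(3),'zmax',np.percentile(qq[:,2],98).round(4),'ymin',qq[:,1].min().round(4),qq[:,1].max().round(4))
# key top face z=.086
rect(W,g,'key',(.546,.219),.022,.083,.0885)
# held hub
T=np.array([.5969,.0528])
qe=rect(W,g,'held ear',T,.03,.285,.31)
qb=rect(W,g,'held body',T,.065,.22,.256)
# front face plane
m=g&(np.hypot(W[...,0]-T[0],W[...,1]-T[1])<.075)&(W[...,2]>.16)&(W[...,2]<.24)&(W[...,0]>.615)
q=W[m]; print('front pts',len(q)); 
A=np.c_[q[:,1],q[:,2],np.ones(len(q))]; s=least_squares(lambda x:A@x-q[:,0],[0,0,.62],loss='soft_l1',f_scale=.001)
print('plane x = a y + b z + c', s.x, 'yaw',-np.degrees(np.arctan(s.x[0])),'pitch',np.degrees(np.arctan(s.x[1])), 'at y=.053,z=.2:',s.x@[.053,.2,1], np.sqrt(np.mean(s.fun**2)))
# keeper pin
rect(W,g,'pin',(.61,.31),.06,.14,.19)
E
python3 fit2.py | sed -n '/----/,$p'
```

```text
----
shaft axis y at x=.527, z [0.1954 0.0799] rms 0.0007155892097920694 555
0.535 zmax 0.0984 ymin 0.1787 0.2022
0.54 zmax 0.099 ymin 0.1782 0.2021
0.545 zmax 0.0988 ymin 0.1787 0.203
0.55 zmax 0.0987 ymin 0.1793 0.2023
0.555 zmax 0.0986 ymin 0.1792 0.2029
0.56 zmax 0.0984 ymin 0.1791 0.2029
0.565 zmax 0.0984 ymin 0.1792 0.2024
key 215 mean [0.544  0.2189 0.0862] med z 0.0861 rect [544.6 221.2] [39.  15.2] 3.3
held ear 2359 mean [0.6021 0.0524 0.2933] med z 0.2923 rect [596.6  51.8] [32.1 41.4] 4.5
held body 5490 mean [0.613  0.0527 0.2381] med z 0.2397 rect [604.1  52.3] [37.  91.2] 3.1
front pts 3469
plane x = a y + b z + c [-5.41664439e-02  2.71238646e-04  6.24180667e-01] yaw 3.1004787260725566 pitch 0.015540829287370599 at y=.053,z=.2: 0.621364093008777 0.0019398501126264042
pin 917 mean [0.6041 0.307  0.165 ] med z 0.1676 rect [610.  307.8] [23.9 68.6] 89.8
```

Run:
```python
from h import *
go((.627,.2013,.162),3.25)
```

```text
clk 6.18 pos [0.5969 0.0531 0.2798] yaw 3.0 tilt 0.0 F [-0.5  0.1 -5.1] M [0.03 0.04 0.01] w 0.257
turn units [ 0.   -0.   -0.04] shift cm in final axes [  3.84 -14.62  11.78]
```

Request:
step_arm --plan '[{"wx": 0,"wy": 0,"wz": -0.04,"tx": 0.4,"ty": -1,"tz": 0,"hand": 0},{"wx": 0,"wy": 0,"wz": 0,"tx": 0.8,"ty": -2.6,"tz": 0,"hand": 0},{"wx": 0,"wy": 0,"wz": 0,"tx": 1.0,"ty": -3.4,"tz": 0,"hand": 0},{"wx": 0,"wy": 0,"wz": 0,"tx": 1.0,"ty": -3.4,"tz": 0,"hand": 0},{"wx": 0,"wy": 0,"wz": 0,"tx": 0.6,"ty": -2.6,"tz": 0.5,"hand": 0},{"wx": 0,"wy": 0,"wz": 0,"tx": 0,"ty": -1.2,"tz": 1.5,"hand": 0},{"wx": 0,"wy": 0,"wz": 0,"tx": 0,"ty": -0.4,"tz": 2.3,"hand": 0},{"wx": 0,"wy": 0,"wz": 0,"tx": 0,"ty": 0,"tz": 2.3,"hand": 0},{"wx": 0,"wy": 0,"wz": 0,"tx": 0,"ty": 0,"tz": 2.3,"hand": 0},{"wx": 0,"wy": 0,"wz": 0,"tx": 0,"ty": 0,"tz": 1.5,"hand": 0}]'

```text
clock: 7.02
position: [0.6256, 0.2025, 0.1731]
ee_rot: [3.14, 0.092, -0.004]
force: [0.0, -0.3, -5.7]
width: 0.256
```

Request:
step_arm --plan '[{"wx": 0,"wy": 0,"wz": 0,"tx": 0,"ty": 0,"tz": 1.0,"hand": 0},{"wx": 0,"wy": 0,"wz": 0,"tx": 0,"ty": 0,"tz": 0.4,"hand": 0},{"wx": 0,"wy": 0,"wz": 0,"tx": 0,"ty": 0,"tz": 0,"hand": 0},{"wx": 0,"wy": 0,"wz": 0,"tx": 0,"ty": 0,"tz": 0,"hand": 0},{"wx": 0,"wy": 0,"wz": 0,"tx": 0,"ty": 0,"tz": 0,"hand": 0},{"wx": 0,"wy": 0,"wz": 0,"tx": 0,"ty": 0,"tz": 0,"hand": 0},{"wx": 0,"wy": 0,"wz": 0,"tx": 0,"ty": 0,"tz": 0,"hand": 0},{"wx": 0,"wy": 0,"wz": 0,"tx": 0,"ty": 0,"tz": 0,"hand": 0},{"wx": 0,"wy": 0,"wz": 0,"tx": 0,"ty": 0,"tz": 0,"hand": 0},{"wx": 0,"wy": 0,"wz": 0,"tx": 0,"ty": 0,"tz": 0,"hand": 0}]'

```text
clock: 7.85
position: [0.6266, 0.2015, 0.1619]
ee_rot: [-3.14, -0.09, -0.0]
force: [-0.5, -0.7, -5.2]
width: 0.255
```

Run:
```python
from h import *
go((.627,.2013,.162),3.25)
snap('wrist','wrist4');snap('scene','scene4')
go((.552,.197,.162),3.25)
p,d,c=load('scene4')
a=cv2.resize(p[110:220,360:490],None,fx=5,fy=5,interpolation=cv2.INTER_CUBIC)
cv2.imwrite('pics/z5.png',a[:,:,::-1])
```

```text
clk 7.85 pos [0.6266 0.2015 0.1619] yaw 3.27 tilt 0.01 F [-0.5 -0.7 -5.2] M [ 0.02 -0.03  0.02] w 0.255
turn units [-0. -0.  0.] shift cm in final axes [ 0.04  0.02 -0.01]
clk 7.95 pos [0.6265 0.2015 0.1618] yaw 3.27 tilt 0.0 F [ 0.8 -0.4 -5.5] M [ 0.05  0.03 -0.01] w 0.262
turn units [0. 0. 0.] shift cm in final axes [-7.47  0.03 -0.02]
```

View pics/wrist4.png

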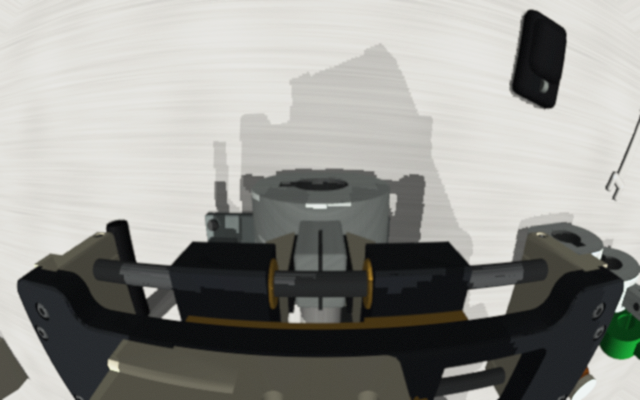

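View pics/z5.png

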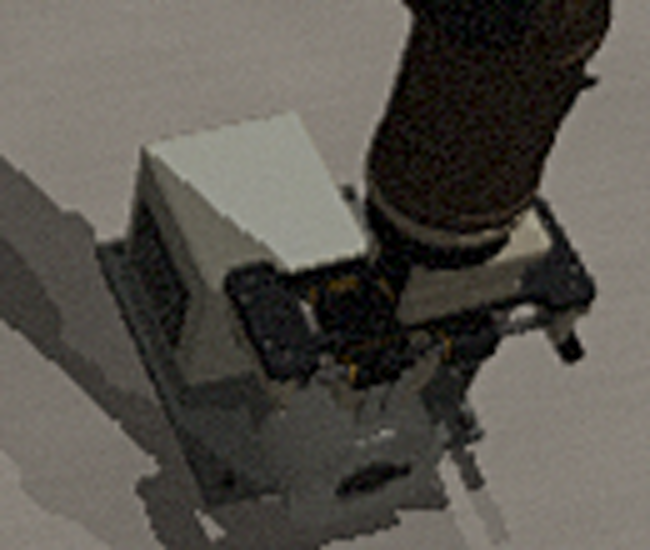

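Request:
step_arm --plan '[{"wx": 0,"wy": 0,"wz": 0,"tx": -0.6,"ty": 0,"tz": 0,"hand": 0},{"wx": 0,"wy": 0,"wz": 0,"tx": -0.9,"ty": 0,"tz": 0,"hand": 0},{"wx": 0,"wy": 0,"wz": 0,"tx": -0.7,"ty": 0,"tz": 0,"hand": 0},{"wx": 0,"wy": 0,"wz": 0,"tx": -0.4,"ty": 0,"tz": 0,"hand": 0},{"wx": 0,"wy": 0,"wz": 0,"tx": -0.4,"ty": 0,"tz": 0,"hand": 0},{"wx": 0,"wy": 0,"wz": 0,"tx": -0.4,"ty": 0,"tz": 0,"hand": 0},{"wx": 0,"wy": 0,"wz": 0,"tx": -0.4,"ty": 0,"tz": 0,"hand": 0},{"wx": 0,"wy": 0,"wz": 0,"tx": -0.4,"ty": 0,"tz": 0,"hand": 0},{"wx": 0,"wy": 0,"wz": 0,"tx": -0.3,"ty": 0,"tz": 0,"hand": 0},{"wx": 0,"wy": 0,"wz": 0,"tx": 0,"ty": 0,"tz": 0,"hand": 0}]'

```text
clock: 8.78
position: [0.5809, 0.199, 0.1617]
ee_rot: [3.14, 0.09, -0.001]
force: [0.4, 0.6, -5.6]
width: 0.257
```

Run:
```python
from h import *
go((.552,.197,.162),3.25)
```

```text
clk 8.78 pos [0.5809 0.199  0.1617] yaw 3.3 tilt 0.03 F [ 0.4  0.6 -5.6] M [ 0.03  0.1  -0.02] w 0.257
turn units [0.   0.   0.01] shift cm in final axes [-2.9   0.03 -0.03]
```

Request:
step_arm --plan '[{"wx": 0,"wy": 0,"wz": 0,"tx": -0.4,"ty": 0,"tz": 0,"hand": 0},{"wx": 0,"wy": 0,"wz": 0,"tx": -0.4,"ty": 0,"tz": 0,"hand": 0},{"wx": 0,"wy": 0,"wz": 0,"tx": -0.4,"ty": 0,"tz": 0,"hand": 0},{"wx": 0,"wy": 0,"wz": 0,"tx": -0.4,"ty": 0,"tz": 0,"hand": 0},{"wx": 0,"wy": 0,"wz": 0,"tx": -0.4,"ty": 0,"tz": 0,"hand": 0},{"wx": 0,"wy": 0,"wz": 0,"tx": -0.4,"ty": 0,"tz": 0,"hand": 0},{"wx": 0,"wy": 0,"wz": 0,"tx": -0.3,"ty": 0,"tz": 0,"hand": 0},{"wx": 0,"wy": 0,"wz": 0,"tx": -0.2,"ty": 0,"tz": 0,"hand": 0},{"wx": 0,"wy": 0,"wz": 0,"tx": 0,"ty": 0,"tz": 0,"hand": 0},{"wx": 0,"wy": 0,"wz": 0,"tx": 0,"ty": 0,"tz": 0,"hand": 0}]'

```text
clock: 9.62
position: [0.5529, 0.1973, 0.1619]
ee_rot: [-3.14, -0.09, -0.001]
force: [0.4, 0.6, -4.9]
width: 0.258
```

Run:
```python
from h import *
go((.552,.197,.162),3.25)
```

```text
clk 9.62 pos [0.5529 0.1973 0.1619] yaw 3.27 tilt 0.02 F [ 0.4  0.6 -4.9] M [ 0.11 -0.12 -0.05] w 0.258
turn units [-0. -0.  0.] shift cm in final axes [-0.09  0.03 -0.01]
```

Request:
step_arm --plan '[{"wx": 0,"wy": 0,"wz": 0,"tx": -0.1,"ty": 0,"tz": 0,"hand": 0},{"wx": 0,"wy": 0,"wz": 0,"tx": -0.1,"ty": 0,"tz": 0,"hand": 0},{"wx": 0,"wy": 0,"wz": 0,"tx": -0.05,"ty": 0,"tz": 0,"hand": 0},{"wx": 0,"wy": 0,"wz": 0,"tx": 0,"ty": 0,"tz": 0,"hand": 0},{"wx": 0,"wy": 0,"wz": 0,"tx": 0,"ty": 0,"tz": 0,"hand": 0},{"wx": 0,"wy": 0,"wz": 0,"tx": 0,"ty": 0,"tz": 0,"hand": 0},{"wx": 0,"wy": 0,"wz": 0,"tx": 0,"ty": 0,"tz": 0,"hand": 0},{"wx": 0,"wy": 0,"wz": 0,"tx": 0,"ty": 0,"tz": 0,"hand": 0},{"wx": 0,"wy": 0,"wz": 0,"tx": 0,"ty": 0,"tz": 0,"hand": 0},{"wx": 0,"wy": 0,"wz": 0,"tx": 0,"ty": 0,"tz": 0,"hand": 0}]'

```text
clock: 10.45
position: [0.5523, 0.1972, 0.1621]
ee_rot: [-3.139, -0.088, -0.006]
force: [7.9, 1.1, -9.6]
width: 0.256
```

Run:
```python
from h import *
go((.552,.197,.162),3.25)
```

```text
clk 10.45 pos [0.5523 0.1972 0.1621] yaw 3.23 tilt 0.22 F [ 7.9  1.1 -9.6] M [ 0.23 -1.98 -0.17] w 0.256
turn units [-0.01 -0.04 -0.  ] shift cm in final axes [-0.03  0.02  0.01]
```

Request:
step_arm --plan '[{"wx": 0,"wy": 0,"wz": 0,"tx": -0.05,"ty": 0,"tz": 0.1,"hand": 0},{"wx": 0,"wy": 0,"wz": 0,"tx": -0.05,"ty": 0,"tz": 0.1,"hand": 0},{"wx": 0,"wy": 0,"wz": 0,"tx": 0,"ty": 0,"tz": 0,"hand": 0},{"wx": 0,"wy": 0,"wz": 0,"tx": 0,"ty": 0,"tz": 0,"hand": 0},{"wx": 0,"wy": 0,"wz": 0,"tx": 0,"ty": 0,"tz": 0,"hand": 0.6},{"wx": 0,"wy": 0,"wz": 0,"tx": 0,"ty": 0,"tz": 0,"hand": 0.6},{"wx": 0,"wy": 0,"wz": 0,"tx": 0,"ty": 0,"tz": 0,"hand": 0.6},{"wx": 0,"wy": 0,"wz": 0,"tx": 0,"ty": 0,"tz": 0,"hand": 0.6},{"wx": 0,"wy": 0,"wz": 0,"tx": 0,"ty": 0,"tz": 0,"hand": 0.6},{"wx": 0,"wy": 0,"wz": 0,"tx": 0,"ty": 0,"tz": 0,"hand": 0.6}]'

```text
clock: 11.28
position: [0.549, 0.1972, 0.1597]
ee_rot: [3.14, 0.09, -0.0]
force: [0.3, 0.2, 0.2]
width: 0.593
```

Run:
```python
from h import *
go((.552,.197,.162),3.25)
```

```text
clk 11.28 pos [0.549  0.1972 0.1597] yaw 3.29 tilt 0.02 F [0.3 0.2 0.2] M [0.01 0.02 0.02] w 0.593
turn units [0.   0.   0.01] shift cm in final axes [ 0.3   0.03 -0.23]
```

Request:
step_arm --plan '[{"wx": 0,"wy": 0,"wz": 0,"tx": 0,"ty": 0,"tz": -1,"hand": 0.6},{"wx": 0,"wy": 0,"wz": 0,"tx": 0,"ty": 0,"tz": -2.5,"hand": 0.6},{"wx": 0,"wy": 0,"wz": 0,"tx": 0,"ty": 0,"tz": -3,"hand": 0.6},{"wx": 0,"wy": 0,"wz": 0,"tx": 0,"ty": 0,"tz": -3,"hand": 0.6},{"wx": 0,"wy": 0,"wz": 0,"tx": 0,"ty": 0,"tz": -2,"hand": 0.6},{"wx": 0,"wy": 0,"wz": 0,"tx": 1,"ty": -0.5,"tz": -0.5,"hand": 0.6},{"wx": 0,"wy": 0,"wz": 0,"tx": 2.5,"ty": -1.2,"tz": 0,"hand": 0.6},{"wx": 0,"wy": 0,"wz": 0,"tx": 2.5,"ty": -1.2,"tz": 0,"hand": 0.6},{"wx": 0,"wy": 0,"wz": 0,"tx": 1.5,"ty": -0.8,"tz": 0,"hand": 0.6},{"wx": 0,"wy": 0,"wz": 0,"tx": 0.5,"ty": -0.3,"tz": 0,"hand": 0.6}]'

```text
clock: 12.12
position: [0.6282, 0.2429, 0.2799]
ee_rot: [-3.14, -0.091, -0.001]
force: [-0.6, -1.1, -0.9]
width: 0.599
```

Request:
step_arm --plan '[{"wx": 0,"wy": 0,"wz": 0,"tx": 0,"ty": 0,"tz": 0,"hand": 0.6},{"wx": 0,"wy": 0,"wz": 0,"tx": 0,"ty": 0,"tz": 0,"hand": 0.6},{"wx": 0,"wy": 0,"wz": 0,"tx": 0,"ty": 0,"tz": 0,"hand": 0.6},{"wx": 0,"wy": 0,"wz": 0,"tx": 0,"ty": 0,"tz": 0,"hand": 0.6},{"wx": 0,"wy": 0,"wz": 0,"tx": 0,"ty": 0,"tz": 0,"hand": 0.6},{"wx": 0,"wy": 0,"wz": 0,"tx": 0,"ty": 0,"tz": 0,"hand": 0.6},{"wx": 0,"wy": 0,"wz": 0,"tx": 0,"ty": 0,"tz": 0,"hand": 0.6},{"wx": 0,"wy": 0,"wz": 0,"tx": 0,"ty": 0,"tz": 0,"hand": 0.6},{"wx": 0,"wy": 0,"wz": 0,"tx": 0,"ty": 0,"tz": 0,"hand": 0.6},{"wx": 0,"wy": 0,"wz": 0,"tx": 0,"ty": 0,"tz": 0,"hand": 0.6}]'

```text
clock: 12.95
position: [0.6267, 0.2416, 0.2797]
ee_rot: [3.14, 0.09, -0.0]
force: [0.1, -0.5, -0.1]
width: 0.603
```

```bash
cat > chk.py <<'E'
from h import *
import sys
O=np.array([.527,.1953]); y=np.radians(3.25); E=np.array([[np.cos(y),np.sin(y)],[-np.sin(y),np.cos(y)]])
def stand(W): return np.concatenate([(W[...,:2]-O)@E.T,W[...,2:]],-1)
def world(s): return np.r_[np.array(s[:2])@E+O,s[2]]
E
python3 - <<'E'
from chk import *
st()
p,d,c=snap('wrist','wrist5')
S=stand(fcloud(d,c)); g=d>0
rect(S,g,'ear',(.025,0),.03,.165,.18)
rect(S,g,'hub body',(.025,0),.06,.115,.135)
m=g&(S[...,0]>.07)&(S[...,0]<.125)&(S[...,1]>.07)&(S[...,1]<.16)&(S[...,2]>.13)&(S[...,2]<.19)
q=S[m]; print('pin',m.sum(),q.mean(0).round(4),q.min(0).round(4),q.max(0).round(4))
s=np.percentile(q[:,2],97); t=q[q[:,2]>s-.004]; print('crest',t.mean(0))
E
```

```text
clk 12.95 pos [0.6267 0.2416 0.2797] yaw 3.28 tilt 0.0 F [ 0.1 -0.5 -0.1] M [0.05 0.09 0.03] w 0.603
ear 50 mean [0.0396 0.0029 0.1683] med z 0.1682 rect [27.3  4.4] [14.8 29.9] 84.6
hub body 1481 mean [0.0223 0.0123 0.1232] med z 0.1228 rect [8.5 4.5] [86.9 62.1] 0.7
pin 959 [0.0985 0.1104 0.1685] [0.0701 0.1043 0.1607] [0.1244 0.1192 0.1735]
crest [0.09789773 0.1109987  0.16950937]
```

View pics/wrist5.png

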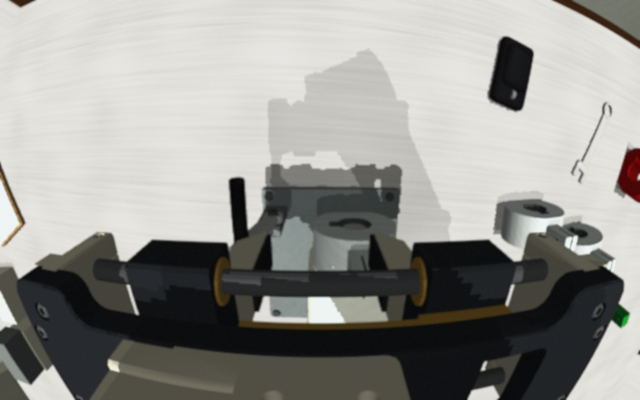

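Run:
```python
from chk import *
p,d,c=load('wrist5'); S=stand(fcloud(d,c)); g=d>0
m=g&(S[...,0]>.035)&(S[...,0]<.06)&(abs(S[...,1])<.045)&(S[...,2]>.05)&(S[...,2]<.11)
q=S[m]; print(m.sum(),np.percentile(q[:,0],[5,25,50,75,95]).round(4))
# rim upper edge
m=g&(S[...,0]>-.01)&(S[...,0]<.06)&(abs(S[...,1])<.03)&(S[...,2]>.115)&(S[...,2]<.135)
q=S[m]; print(m.sum(),q[:,0].max())
print(world((.105,.111,.2)))
go(world((.105,.111,.167)),3.25)
```

```text
1442 [0.0438 0.0482 0.0504 0.0509 0.0514]
983 0.05202420098281192
[0.62553823 0.31207422 0.2       ]
clk 13.0 pos [0.6268 0.2416 0.2797] yaw 3.28 tilt 0.01 F [-0.3  0.5  0.1] M [ 0.07  0.06 -0.02] w 0.602
turn units [0. 0. 0.] shift cm in final axes [ 0.28 -7.05 11.27]
```

Request:
step_arm --plan '[{"wx": 0,"wy": 0,"wz": 0,"tx": 0.28,"ty": -1.5,"tz": 0,"hand": 0.6},{"wx": 0,"wy": 0,"wz": 0,"tx": 0,"ty": -2.5,"tz": 0,"hand": 0.6},{"wx": 0,"wy": 0,"wz": 0,"tx": 0,"ty": -2.2,"tz": 0.5,"hand": 0.6},{"wx": 0,"wy": 0,"wz": 0,"tx": 0,"ty": -0.85,"tz": 1.5,"hand": 0.6},{"wx": 0,"wy": 0,"wz": 0,"tx": 0,"ty": 0,"tz": 1.5,"hand": 0.6},{"wx": 0,"wy": 0,"wz": 0,"tx": 0,"ty": 0,"tz": 0.5,"hand": 0.6},{"wx": 0,"wy": 0,"wz": 0,"tx": 0,"ty": 0,"tz": 0.5,"hand": 0.6},{"wx": 0,"wy": 0,"wz": 0,"tx": 0,"ty": 0,"tz": 0,"hand": 0.6},{"wx": 0,"wy": 0,"wz": 0,"tx": 0,"ty": 0,"tz": 0,"hand": 0.6},{"wx": 0,"wy": 0,"wz": 0,"tx": 0,"ty": 0,"tz": 0,"hand": 0.6}]'

```text
clock: 13.83
position: [0.6261, 0.312, 0.2357]
ee_rot: [-3.14, -0.089, -0.002]
force: [0.4, -0.2, -0.3]
width: 0.6
```

Run:
```python
from chk import *
p,d,c=snap('wrist','wrist6')
S=stand(fcloud(d,c)); g=d>0
m=g&(S[...,0]>.065)&(S[...,0]<.125)&(S[...,1]>.09)&(S[...,1]<.14)&(S[...,2]>.145)&(S[...,2]<.18)
q=S[m]; print('pin',m.sum(),q.mean(0).round(4),q.min(0).round(4),q.max(0).round(4))
go(world((.105,.111,.167)),3.25)
```

```text
pin 1370 [0.0986 0.1115 0.1689] [0.0668 0.1048 0.1592] [0.1245 0.1189 0.1721]
clk 13.88 pos [0.6261 0.312  0.2358] yaw 3.24 tilt 0.09 F [ 0.5 -0.6  0.6] M [ 0.03 -0.01  0.02] w 0.599
turn units [-0.01 -0.01 -0.  ] shift cm in final axes [-0.06 -0.01  6.88]
```

View pics/wrist6.png

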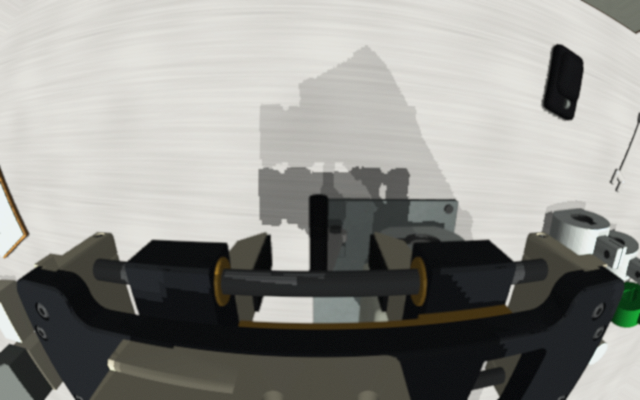

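Request:
step_arm --plan '[{"wx": 0,"wy": 0,"wz": 0,"tx": 0,"ty": 0,"tz": 1,"hand": 0.6},{"wx": 0,"wy": 0,"wz": 0,"tx": 0,"ty": 0,"tz": 2,"hand": 0.6},{"wx": 0,"wy": 0,"wz": 0,"tx": 0,"ty": 0,"tz": 2,"hand": 0.6},{"wx": 0,"wy": 0,"wz": 0,"tx": 0,"ty": 0,"tz": 1.3,"hand": 0.6},{"wx": 0,"wy": 0,"wz": 0,"tx": 0,"ty": 0,"tz": 0.6,"hand": 0.5},{"wx": 0,"wy": 0,"wz": 0,"tx": 0,"ty": 0,"tz": 0,"hand": 0.4},{"wx": 0,"wy": 0,"wz": 0,"tx": 0,"ty": 0,"tz": 0,"hand": 0.3},{"wx": 0,"wy": 0,"wz": 0,"tx": 0,"ty": 0,"tz": 0,"hand": 0},{"wx": 0,"wy": 0,"wz": 0,"tx": 0,"ty": 0,"tz": 0,"hand": 0},{"wx": 0,"wy": 0,"wz": 0,"tx": 0,"ty": 0,"tz": 0,"hand": 0}]' --force 12

```text
clock: 14.72
position: [0.626, 0.3124, 0.1668]
ee_rot: [-3.14, -0.09, -0.002]
force: [1.1, -0.9, -0.5]
width: 0.215
```

Run:
```python
from chk import *
o,_,_=st(); print(stand(o['position'])*1000)
y,z=stand(o['position'])[1:]; q0=np.arctan2(z-.003-.08,.095-y); print('q',q0,'r',np.hypot(z-.083,.095-y))
q=1.76; 
qs=np.r_[1.76-np.cumsum([.05,.08]+[.1]*14+[.1,.07,.05,.0]),]
qs=np.clip(qs,0,9); Y=.095-.085*np.cos(qs); Z=.083+.085*np.sin(qs)
Y=np.r_[.095-.085*np.cos(q),Y];Z=np.r_[.083+.085*np.sin(q),Z]
for a,b,c in zip(qs,-np.diff(Y)*100,-np.diff(Z)*100): print(round(a,3),'ty',round(b,2),'tz',round(c,2))
```

```text
clk 14.72 pos [0.626  0.3124 0.1668] yaw 3.28 tilt 0.1 F [ 1.1 -0.9 -0.5] M [0.04 0.03 0.02] w 0.215
[105.47192995 111.34177781 166.7779328 ]
q 1.7634380293873972 r 0.08535687275637253
1.71 ty 0.42 tz -0.07
1.63 ty 0.68 tz -0.07
1.53 ty 0.85 tz -0.01
1.43 ty 0.85 tz 0.08
1.33 ty 0.83 tz 0.16
1.23 ty 0.81 tz 0.24
1.13 ty 0.79 tz 0.32
1.03 ty 0.75 tz 0.4
0.93 ty 0.71 tz 0.47
0.83 ty 0.65 tz 0.54
0.73 ty 0.6 tz 0.6
0.63 ty 0.53 tz 0.66
0.53 ty 0.47 tz 0.71
0.43 ty 0.39 tz 0.75
0.33 ty 0.32 tz 0.79
0.23 ty 0.23 tz 0.82
0.13 ty 0.15 tz 0.84
0.06 ty 0.06 tz 0.59
0.01 ty 0.01 tz 0.42
0.01 ty -0.0 tz -0.0
```

Request:
step_arm --plan '[{"wx": 0,"wy": 0,"wz": 0,"tx": 0,"ty": 0,"tz": 0,"hand": 0},{"wx": 0,"wy": 0,"wz": 0,"tx": 0,"ty": 0,"tz": 0,"hand": 0},{"wx": 0,"wy": 0,"wz": 0,"tx": 0,"ty": 0,"tz": 0,"hand": 0},{"wx": 0,"wy": 0,"wz": 0,"tx": 0,"ty": 0,"tz": 0,"hand": 0},{"wx": 0,"wy": 0,"wz": 0,"tx": 0,"ty": 0,"tz": 0,"hand": 0},{"wx": 0,"wy": 0,"wz": 0,"tx": 0,"ty": 0.42,"tz": -0.07,"hand": 0},{"wx": 0,"wy": 0,"wz": 0,"tx": 0,"ty": 0.68,"tz": -0.07,"hand": 0},{"wx": 0,"wy": 0,"wz": 0,"tx": 0,"ty": 0.85,"tz": -0.01,"hand": 0},{"wx": 0,"wy": 0,"wz": 0,"tx": 0,"ty": 0.85,"tz": 0.08,"hand": 0},{"wx": 0,"wy": 0,"wz": 0,"tx": 0,"ty": 0,"tz": 0,"hand": 0}]'

```text
clock: 15.55
position: [0.6273, 0.2805, 0.166]
ee_rot: [3.138, 0.085, -0.002]
force: [-1.1, -1.5, 4.1]
width: 0.144
```

Run:
```python
from chk import *
o,_,_=st(); print(stand(o['position'])*1000)
```

```text
clk 15.55 pos [0.6273 0.2805 0.166 ] yaw 3.11 tilt 0.17 F [-1.1 -1.5  4.1] M [-0.18  0.2  -0.01] w 0.144
[104.93651718  79.38971546 165.99187512]
```

Request:
step_arm --plan '[{"wx": 0,"wy": 0,"wz": 0,"tx": 0,"ty": 0.83,"tz": 0.16,"hand": 0},{"wx": 0,"wy": 0,"wz": 0,"tx": 0,"ty": 0.81,"tz": 0.24,"hand": 0},{"wx": 0,"wy": 0,"wz": 0,"tx": 0,"ty": 0.79,"tz": 0.32,"hand": 0},{"wx": 0,"wy": 0,"wz": 0,"tx": 0,"ty": 0.75,"tz": 0.4,"hand": 0},{"wx": 0,"wy": 0,"wz": 0,"tx": 0,"ty": 0.71,"tz": 0.47,"hand": 0},{"wx": 0,"wy": 0,"wz": 0,"tx": 0,"ty": 0.65,"tz": 0.54,"hand": 0},{"wx": 0,"wy": 0,"wz": 0,"tx": 0,"ty": 0.6,"tz": 0.6,"hand": 0},{"wx": 0,"wy": 0,"wz": 0,"tx": 0,"ty": 0.53,"tz": 0.66,"hand": 0},{"wx": 0,"wy": 0,"wz": 0,"tx": 0,"ty": 0,"tz": 0,"hand": 0},{"wx": 0,"wy": 0,"wz": 0,"tx": 0,"ty": 0,"tz": 0,"hand": 0}]'

```text
clock: 16.38
position: [0.6302, 0.2264, 0.1315]
ee_rot: [3.139, 0.089, -0.002]
force: [-0.3, -0.9, -1.5]
width: 0.145
```

Run:
```python
from chk import *
o,_,_=st(); print(stand(o['position'])*1000)
s=stand(o['position']); print('q',np.arctan2(s[2]-.083,.095-s[1]),'r',np.hypot(s[2]-.083,.095-s[1]))
q=.63;print('cmd',95-85*np.cos(q),83+85*np.sin(q))
snap('scene','scene7'); p=load('scene7')[0]
cv2.imwrite('pics/z7.png',cv2.resize(p[110:220,360:490],None,fx=5,fy=5,interpolation=cv2.INTER_CUBIC)[:,:,::-1])
```

```text
clk 16.38 pos [0.6302 0.2264 0.1315] yaw 3.23 tilt 0.12 F [-0.3 -0.9 -1.5] M [-0.14  0.07  0.02] w 0.145
[104.76209057  25.20948119 131.46327556]
q 0.6069648259245907 r 0.08496708535839367
cmd 26.317661793467096 133.0773044250929
```

View pics/z7.png

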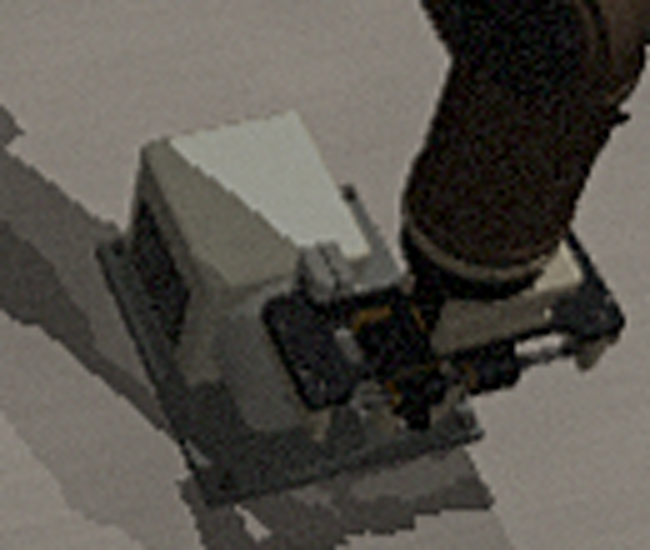

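Request:
step_arm --plan '[{"wx": 0,"wy": 0,"wz": 0,"tx": 0,"ty": 0.47,"tz": 0.71,"hand": 0},{"wx": 0,"wy": 0,"wz": 0,"tx": 0,"ty": 0.39,"tz": 0.75,"hand": 0},{"wx": 0,"wy": 0,"wz": 0,"tx": 0,"ty": 0.32,"tz": 0.79,"hand": 0},{"wx": 0,"wy": 0,"wz": 0,"tx": 0,"ty": 0.23,"tz": 0.82,"hand": 0},{"wx": 0,"wy": 0,"wz": 0,"tx": 0,"ty": 0.15,"tz": 0.7,"hand": 0},{"wx": 0,"wy": 0,"wz": 0,"tx": 0,"ty": 0.06,"tz": 0.6,"hand": 0},{"wx": 0,"wy": 0,"wz": 0,"tx": 0,"ty": 0.01,"tz": 0.4,"hand": 0},{"wx": 0,"wy": 0,"wz": 0,"tx": 0,"ty": 0,"tz": 0.2,"hand": 0},{"wx": 0,"wy": 0,"wz": 0,"tx": 0,"ty": 0,"tz": 0,"hand": 0},{"wx": 0,"wy": 0,"wz": 0,"tx": 0,"ty": 0,"tz": 0,"hand": 0}]'

```text
clock: 17.27
position: [0.6315, 0.2117, 0.0835]
ee_rot: [-3.14, -0.09, -0.001]
force: [-4.6, 2.4, 6.7]
width: 0.144
```

Run:
```python
from chk import *
o,_,_=st(); print(stand(o['position'])*1000)
```

```text
clk 17.27 pos [0.6315 0.2117 0.0835] yaw 3.3 tilt 0.04 F [-4.6  2.4  6.7] M [ 0.26  0.85 -0.  ] w 0.144
[105.26852879  10.45556034  83.48880373]
```

Request:
step_arm --plan '[{"wx": 0,"wy": 0,"wz": 0,"tx": 0,"ty": 0,"tz": 0.15,"hand": 0},{"wx": 0,"wy": 0,"wz": 0,"tx": 0,"ty": 0,"tz": 0.15,"hand": 0},{"wx": 0,"wy": 0,"wz": 0,"tx": 0,"ty": 0,"tz": 0,"hand": 0},{"wx": 0,"wy": 0,"wz": 0,"tx": 0,"ty": 0,"tz": 0,"hand": 0},{"wx": 0,"wy": 0,"wz": 0,"tx": 0,"ty": 0,"tz": 0,"hand": 0},{"wx": 0,"wy": 0,"wz": 0,"tx": 0,"ty": 0,"tz": 0,"hand": 0},{"wx": 0,"wy": 0,"wz": 0,"tx": 0,"ty": 0,"tz": 0,"hand": 0},{"wx": 0,"wy": 0,"wz": 0,"tx": 0,"ty": 0,"tz": 0,"hand": 0},{"wx": 0,"wy": 0,"wz": 0,"tx": 0,"ty": 0,"tz": 0,"hand": 0},{"wx": 0,"wy": 0,"wz": 0,"tx": 0,"ty": 0,"tz": 0,"hand": 0}]'

```text
clock: 18.1
position: [0.6322, 0.2118, 0.0816]
ee_rot: [-3.14, -0.09, -0.004]
force: [-5.3, 1.2, 16.2]
width: 0.148
```

Run:
```python
from chk import *
o,_,_=st(); print(stand(o['position'])*1000)
```

```text
clk 18.1 pos [0.6322 0.2118 0.0816] yaw 3.29 tilt 0.15 F [-5.3  1.2 16.2] M [0.16 1.08 0.02] w 0.148
[106.00623209  10.491557    81.61233374]
```

Firm stop reached (16 N up). Release, withdraw upward, and check.

Request:
step_arm --plan '[{"wx": 0,"wy": 0,"wz": 0,"tx": 0,"ty": 0,"tz": 0,"hand": 0.45},{"wx": 0,"wy": 0,"wz": 0,"tx": 0,"ty": 0,"tz": 0,"hand": 0.45},{"wx": 0,"wy": 0,"wz": 0,"tx": 0,"ty": 0,"tz": 0,"hand": 0.45},{"wx": 0,"wy": 0,"wz": 0,"tx": 0,"ty": 0,"tz": 0,"hand": 0.45},{"wx": 0,"wy": 0,"wz": 0,"tx": 0,"ty": 0,"tz": 0,"hand": 0.45},{"wx": 0,"wy": 0,"wz": 0,"tx": 0.2,"ty": 0,"tz": -1,"hand": 0.45},{"wx": 0,"wy": 0,"wz": 0,"tx": 0.2,"ty": 0,"tz": -2,"hand": 0.45},{"wx": 0,"wy": 0,"wz": 0,"tx": 0.5,"ty": 0,"tz": -2.5,"hand": 0.45},{"wx": 0,"wy": 0,"wz": 0,"tx": 0.5,"ty": 0,"tz": -3,"hand": 0.45},{"wx": 0,"wy": 0,"wz": 0,"tx": 0.5,"ty": 0,"tz": -3,"hand": 0.45}]'

```text
clock: 18.93
position: [0.6503, 0.2122, 0.1965]
ee_rot: [3.14, 0.09, -0.001]
force: [0.8, 0.3, -0.2]
width: 0.45
```

Request:
step_arm --plan '[{"wx": 0,"wy": 0,"wz": 0,"tx": 0,"ty": 1,"tz": -3,"hand": 0.45},{"wx": 0,"wy": 0,"wz": 0,"tx": 0,"ty": 3,"tz": -3,"hand": 0.45},{"wx": 0,"wy": 0,"wz": 0,"tx": 0,"ty": 4,"tz": -1,"hand": 0.45},{"wx": 0,"wy": 0,"wz": 0,"tx": 0,"ty": 4,"tz": 0,"hand": 0.45},{"wx": 0,"wy": 0,"wz": 0,"tx": 0,"ty": 3,"tz": 0,"hand": 0.45},{"wx": 0,"wy": 0,"wz": 0,"tx": 0,"ty": 1,"tz": 0,"hand": 0.45},{"wx": 0,"wy": 0,"wz": 0,"tx": 0,"ty": 0,"tz": 0,"hand": 0.45},{"wx": 0,"wy": 0,"wz": 0,"tx": 0,"ty": 0,"tz": 0,"hand": 0.45},{"wx": 0,"wy": 0,"wz": 0,"tx": 0,"ty": 0,"tz": 0,"hand": 0.45},{"wx": 0,"wy": 0,"wz": 0,"tx": 0,"ty": 0,"tz": 0,"hand": 0.45}]'

```text
clock: 19.77
position: [0.6592, 0.0558, 0.2643]
ee_rot: [-3.139, -0.095, 0.0]
force: [-1.0, -0.0, -0.1]
width: 0.453
```

Run:
```python
from chk import *
st()
p,d,c=snap('wrist','wrist8'); S=stand(fcloud(d,c)); g=d>0
m=g&(S[...,0]>.066)&(S[...,0]<.125)&(abs(S[...,1]-.01)<.03)&(S[...,2]>.06)&(S[...,2]<.11)
q=S[m]; print('pin',m.sum(),q.mean(0).round(4),q.min(0).round(4),q.max(0).round(4))
rect(S,g,'ear',(.025,0),.03,.165,.18)
m=g&(S[...,0]>.035)&(S[...,0]<.07)&(abs(S[...,1])<.045)&(S[...,2]>.095)&(S[...,2]<.11)
q=S[m]; print('face x',np.percentile(q[:,0],[5,25,50,75,95]).round(4))
m=g&(S[...,0]>.053)&(S[...,0]<.064)&(S[...,1]>-.01)&(S[...,1]<.1)&(S[...,2]>.06)&(S[...,2]<.12)
q=S[m]; print('bar',m.sum(),q.min(0).round(3),q.max(0).round(3)); f=np.polyfit(q[:,1],q[:,2],1); print('bar slope deg',np.degrees(f[0]))
snap('scene','scene8'); p=load('scene8')[0]
cv2.imwrite('pics/z8.png',cv2.resize(p[110:220,360:490],None,fx=5,fy=5,interpolation=cv2.INTER_CUBIC)[:,:,::-1])
snap('top','top8')
```

```text
clk 19.77 pos [0.6592 0.0558 0.2643] yaw 3.46 tilt 0.07 F [-1.  -0.  -0.1] M [ 0.05  0.06 -0.01] w 0.453
pin 571 [0.0961 0.0078 0.0848] [0.0661 0.0022 0.0762] [0.1236 0.0166 0.0886]
ear 0 mean [nan nan nan] med z nan rect [0. 0.] [0. 0.] 0.0
face x [0.0506 0.0507 0.0508 0.0509 0.0509]
bar 663 [ 0.054 -0.001  0.07 ] [0.064 0.1   0.093]
bar slope deg 1.1671741549469468h.py:32: RuntimeWarning: Mean of empty slice.
  print(name,m.sum(),'mean',q.mean(0).round(4),'med z',np.median(q[:,2]).round(4),'rect',np.round(R[0],1),np.round(R[1],1),round(R[2],1))
  ret = um.true_divide(
  return _methods._mean(a, axis=axis, dtype=dtype,
  ret = ret.dtype.type(ret / rcount)
```

View pics/z8.png

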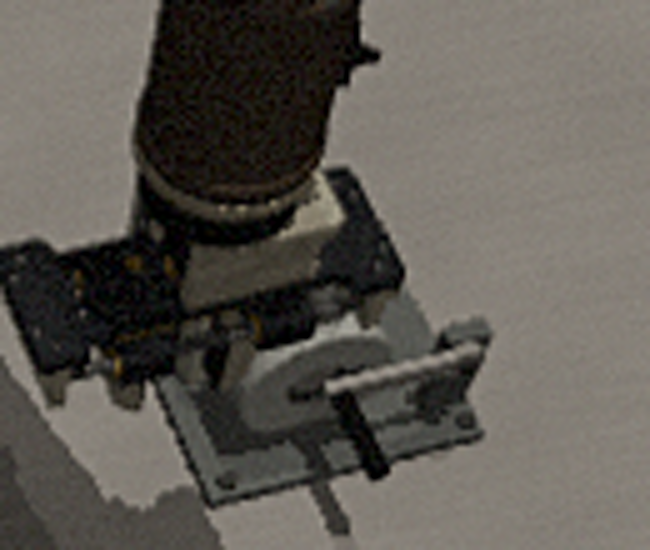

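View pics/wrist8.png

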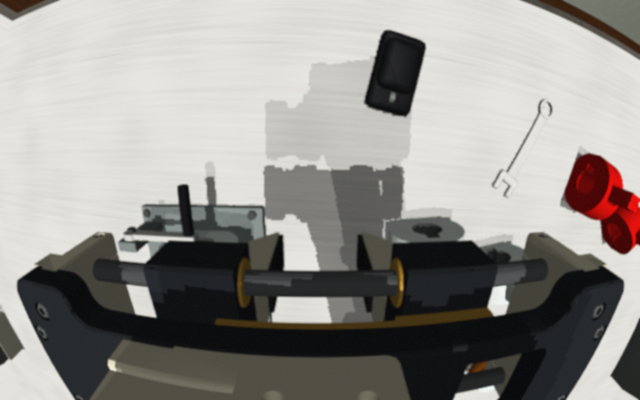

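View pics/scene8.png

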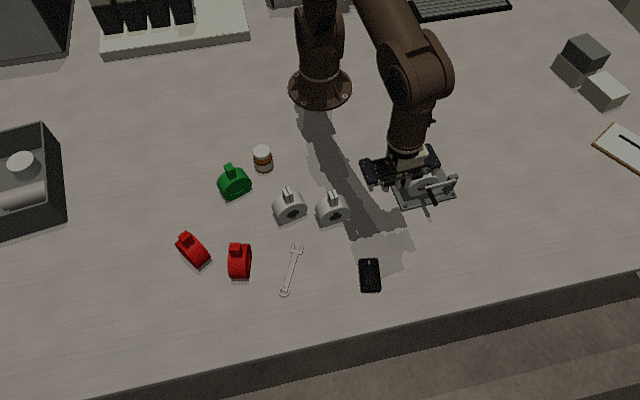

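Request:
step_arm --plan '[{"wx": 0,"wy": 0,"wz": 0,"tx": 0,"ty": 1,"tz": -1,"hand": 0.45},{"wx": 0,"wy": 0,"wz": 0,"tx": 0,"ty": 3,"tz": -1,"hand": 0.45},{"wx": 0,"wy": 0,"wz": 0,"tx": 0,"ty": 3,"tz": -1,"hand": 0.45},{"wx": 0,"wy": 0,"wz": 0,"tx": 0,"ty": 3,"tz": 0,"hand": 0.45},{"wx": 0,"wy": 0,"wz": 0,"tx": 0,"ty": 1,"tz": 0,"hand": 0.45},{"wx": 0,"wy": 0,"wz": 0,"tx": 0,"ty": 0,"tz": 0,"hand": 0.45},{"wx": 0,"wy": 0,"wz": 0,"tx": 0,"ty": 0,"tz": 0,"hand": 0.45},{"wx": 0,"wy": 0,"wz": 0,"tx": 0,"ty": 0,"tz": 0,"hand": 0.45},{"wx": 0,"wy": 0,"wz": 0,"tx": 0,"ty": 0,"tz": 0,"hand": 0.45},{"wx": 0,"wy": 0,"wz": 0,"tx": 0,"ty": 0,"tz": 0,"hand": 0.45}]'

```text
clock: 20.75
position: [0.6657, -0.0549, 0.2943]
ee_rot: [-3.14, -0.093, 0.0]
force: [0.1, 0.1, -0.3]
width: 0.454
```

Run:
```python
from chk import *
st()
for n in('top','scene'):
    p,d,c=snap(n,n+'9'); S=stand(cloud(d,c)); g=d>0
    rect(S,g,n+' ear',(.025,0),.03,.158,.185)
    m=g&(S[...,0]>.066)&(S[...,0]<.125)&(abs(S[...,1]-.01)<.03)&(S[...,2]>.06)&(S[...,2]<.11)
    q=S[m]; print(n,'pin',m.sum(),q.mean(0).round(4),q.max(0).round(4))
p=load('scene9')[0]
cv2.imwrite('pics/z9.png',cv2.resize(p[110:220,360:490],None,fx=5,fy=5,interpolation=cv2.INTER_CUBIC)[:,:,::-1])
a=load('scene0')[0].astype(int);b=p.astype(int)
D=np.abs(a-b).max(2)
for nm,(u0,v0,u1,v1) in dict(mid=(270,185,310,225),right=(314,188,352,228),mouse=(355,255,385,295),span=(276,240,306,300),jar=(250,142,276,174)).items(): print(nm,np.mean(D[v0:v1,u0:u1]>40).round(3))
```

```text
clk 20.75 pos [ 0.6657 -0.0549  0.2943] yaw 3.41 tilt 0.04 F [ 0.1  0.1 -0.3] M [ 0.09 -0.02 -0.03] w 0.454
top ear 104 mean [ 0.0244 -0.0022  0.1716] med z 0.172 rect [24.5 -1.3] [24.4 28.6] 89.1
top pin 81 [0.0928 0.0087 0.086 ] [0.1201 0.0148 0.0938]
scene ear 104 mean [ 0.0284 -0.0057  0.1691] med z 0.1709 rect [25.9 -4.6] [25.7 35.1] 82.6
scene pin 81 [0.0972 0.0054 0.0847] [0.1245 0.0132 0.0905]
mid 0.021
right 0.496
mouse 0.0
span 0.0
jar 0.0
```

View pics/z9.png

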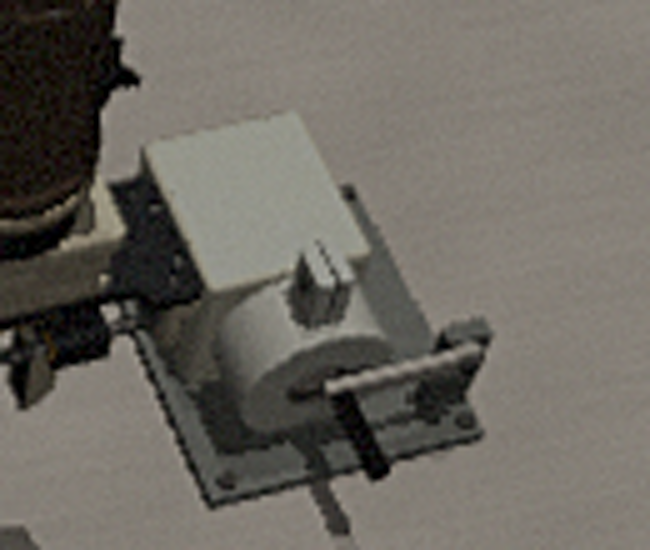

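Run:
```python
from chk import *
a=load('scene0')[0].astype(int);b=load('scene8')[0].astype(int)
print((np.abs(a-b).max(2)[188:228,314:352]>40).mean())
print(arm.sign_off())
```

```text
0.1736842105263158
the job is handed in; nothing more can be done
None
```

I fitted hub_b, the one whose keyway points sideways towards +y, onto the stand's shaft with its ear up. I pushed it home, let go, swung the keeper down to its stop, released the pin and handed the job in at about 21 s of the 48 s allowed.

**Hub:** It met the shoulder about 25.3 mm out (25 mm expected), with 8 N of push. After release its front face measured 50.8 mm in front of the shoulder (50 mm expected, camera good to about 2 mm). The ear top was at a height of 0.172 m and upright.

**Keeper:** It stopped firmly, with 16 N pushing back. The pin's centre ended about 81 mm above the bench (80 mm when shut), and the bar looked level across the hub's face.

**Other items:** The mouse, spanner and jar showed no change in the pictures, and the middle hub almost none. For the third hub, the pixel check did not come out clean: 17% of pixels differed in the earlier picture and 50% in the last one. I put this down to the arm and its shadow. By eye the hub stood in the same place in the earlier picture, and I did not measure its position again.

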